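Close up a busbar junction: fit the touch guard and run its wing nut down

ROBOT

A 6-joint arm with a two-finger parallel gripper is mounted at the origin on the work surface. World frame = base frame: x ahead of the robot, y to its left, z up, the work surface at z = 0. Lengths are in m, angles in rad, forces in N, time in s.
With the tool pointing down it reaches from about 0.4 to 0.925 m from the base axis. Payload 3.4 kg.
Tool frame: the origin (TCP) lies midway between the tips of the shut fingers; the grasp point (between the pads) lies grip_depth behind it (grip_depth is the distance from the TCP to the grasp point, in m); z points along the fingers, y is the line along which they close (so a half turn about z gives the same grasp; the last joint's range is limited). The gripper opens to 85 mm and grips with 20 to 120 N. Pads are 22 mm wide; open, the fingers measure 114 mm over their backs; the gripper's body (76 mm by 85 mm) begins 54 mm behind the grasp point. The pads swing forward as they close: fully open they stand 13 mm farther back than shut.
Start: joints at [-1.185, 0.307, 1.506, -0, 1.328, -0.073], TCP at [0.255, -0.515, 0.203] pointing down, gripper open.
Joint ranges: [-3.12, 3.12], [-1.05, 2.28], [0.14, 2.33], [-1.42, 4.57], [0.1, 2.73], [-2.68, 2.68]. Speed limits (rad/s): [2.57, 2.57, 3.14, 3.14, 3.14, 3.14].

INTERFACE

Orientations are given as a rotation vector (axis times angle).
In Python, from rig import * gives the robot as it stands.
- The arm moves only by the tool move_arm, never from a script. Its argument "rows" is a list of rows, each a list of 5 numbers: the shift along the world's x, y, z in mm, then the turn about the world's z in degrees, then the finger opening in mm, from 0 to 85.4. A call has 1 to 10 rows; each row is the pose to reach, as a shift and turn from the pose commanded when the call began; what a row does not reach only later rows make up. A row lasts 1/8 s, in which the tool goes at most 62.5 mm and 10.7 degrees, less where a joint would pass 70% of its speed; a pose out of reach is approached as far as the arm can. A call with a gripper value outside its range is refused whole. The fingers move at their own pace and stop on an object; "newtons" is the grip in N (left out, the last holds). Time passes only in rows, so rows that repeat a pose let the fingers close. It gives the time, the measured TCP pose, the force, the opening and the grip force at its end, in the units of the state.
- read_state(): the state, without advancing time (a new reading comes with each control period).
- get_image(name): name is "scene" or "top" or "wrist"; returns a dict with "frame" (400x640x3 uint8, red, green, blue), "z_map" (400x640 float32, m along the optical axis (not along the pixel's ray), 0 where there is no reading), "fx", "fy", "cx", "cy" (pixels), "origin" and "attitude" of the camera in the world. Camera axes: x right, y up, looking along -z (the intrinsics and any distortion apply to the point x, -y, -z); pixel columns grow to the right and rows downward; lengths in m; the calibration is good to about 2 mm. The wrist camera is an equidistant fisheye: a pixel r from the principal point sees the ray r / f radians off the axis. A picture is of the moment at which its call begins.
- close_job(): hands the job in; it is judged then, once.
Trained networks look in a picture, given as the dict that the camera call returned (one of the last four; its "shot" number tells which), for a name from the list of things; names that differ only in an ending like _2 or _b are one class to them, and where a whole thing is asked for, a point or a joint stands for the part that bears it (a point fixed in the world has none). Each returns a list of dicts, best first, with "confidence" (0 to 1); they miss things now and then, are a little off and sometimes report something else, mostly with a low value. They report only what shows in the picture. A call takes as long as a camera call. They do not tell look-alikes from the thing itself.
- search_frame(picture, name): "position" ([x, y, z] in m, in world coordinates, good to about 4 mm: the middle of the surface that is visible of it).
- outline_of(picture, name): "mask" (400x640 bool, what is visible of it).
- landmark_of(picture, name): "position" ([x, y, z] in m, in world coordinates, good to about 4 mm: a listed point, or the origin of a listed thing).
The state is a dict: "time": time; "joint_positions": joint angles; "qvel": joint speeds; "tau": joint torques, N m; "tcp_pos": TCP position; "orientation": TCP orientation; "wrist_force": force on the tool from outside, world axes, zero at the start; "wrist_torque": the same for the moment, N m; "finger_gap": finger opening in m; "grasp_force": force on a finger pad.
Only numpy, scipy, OpenCV 4.12 (cv2) and the standard library are available. Lean on these libraries where they do the work, as an engineer would, in place of code of your own. Each camera call takes 0.05 s, during which the arm holds its last target. There are 200 camera calls.

TASK

On the tilted panel stand, close up the open busbar junction: lower the loose grey touch guard over the junction's centre stud until it sits fully home on the base, then screw the black winged cap nut clockwise down the stud until it is snug and clamps the guard. Leave the hammer, screwdriver and tub where they lie.

Things in the scene. Friction and masses are not known exactly. Their poses are not given: they have to be found in the camera images.
- junction: fixed black junction base, 160 x 80 x 8 mm, carrying a stepped insulator (124 x 44 mm up to 18 mm above the plate, 112 x 34 mm up to 36 mm) with copper bars. Origin on the plate under its middle; x up the plate's slope, y along the 160 mm (level), z square out of the plate, along the centre stud. z leans 25 degrees from vertical, towards the low edge of the plate
- stand: fixed panel stand with a tilted 355 x 340 mm metal plate; origin on the bench under the plate's middle. Measured from the junction's stud: breakers and contactors up the slope from 65 mm on (up to 79 mm high), a slotted duct down the slope from 112 mm on (50 mm high); otherwise free
- stud_tip (a point): top of the white centre stud, on its axis, 78 mm above the plate. Right-hand, coarse two-start thread, 22 mm outside, lead 12 mm a turn, starting 67 mm above the plate; above it a smooth tapered end 15.6 mm wide
- cover_center (a point): centre of the loose grey touch guard, a moulded cover 140 mm long (its y), 60 mm wide (its x), 45 mm high, walls 4 mm, open below, with a 31 mm hole in the middle of its top and openings in the end walls. It lies on the bench right way up, this point 22.5 mm above its rim. Grip it across the 60 mm width
- nut_center (a point): centre of the loose black winged cap nut, 60 mm high: 44 mm flange at the bottom, 34 mm hub up to 28 mm, above it one straight wing 64 mm long (its x) and 12 mm thick (its y) up to the top; thread in the open bottom, z points up. It stands on its flange on the bench; this point is half-way up, 30 mm above the flange's underside. Grip the wing across its 12 mm (pinched by its two ends it slips once the nut is tight)
- cover: the touch guard; origin at the centre of its lower rim. Home, the rim rests on the junction base, 8 mm out along the junction's z, its y along the junction's y (either way round); it has 4 mm of play to each side, its top is 53 mm above the plate and the stud stands 25 mm out of it
- nut: the wing nut; origin at its flange's underside. Set on the stud it rests on the thread 59 to 64 mm above the plate, lowest with the wing 35 to 60 degrees anticlockwise of the junction's x (seen onto the nut). Turned clockwise it goes down 12 mm a turn, freely, 0.6 to 1 turn in all, and stops firmly when snug on the guard at 53 mm; friction holds it
- hammer: bystander: hammer with a wooden handle, 270 mm, lying on the bench; origin under its middle, handle along its x
- screwdriver: bystander: red screwdriver, 210 mm, lying; origin under its middle, x along it
- tub: bystander: white tub with a black lid, 64 mm wide, 75 mm high; origin under its middle
There are look-alikes about, which are no part of the job. Of the things shaped like the cover, the grey one is meant.

How it is judged:
By the outcome, as a careful person would: the job done as asked, in the order asked, and still so for the second after the job is handed in, with the robot touching nothing.
It also fails if it takes over 72 s, if anything falls off the work surface, if the arm or the gripper's body presses on something with over 40 N, if the wrist force passes 120 N, or if a joint passes its speed limit or range.

## Working session

There is one attempt and no reset: what is moved stays moved. The work goes in short steps, Python scripts to look and compute and a tool call to move; the robot and the scene stay as the last step left them, time stands still between calls to the robot, and variables do not carry over. Pictures are saved under pics/ and viewed, at most 10 in all, crops included, and the job is handed in when it is done.

Besides the shell and the picture viewer there is one more tool, called after "Emit:" in YAML: its name, and indented under it one key for each argument. move_arm: Moves the arm, as the interface text tells. Its arguments: {"type":"object","properties":{"rows":{"type":"array","items":{"type":"array","items":{"type":"number"}}},"newtons":{"type":"number"}},"required":["rows"]}

```bash
ls -la; mkdir -p pics
cat > h.py <<'E'
from rig import *
import numpy as np, cv2
from scipy.spatial.transform import Rotation as R
def save(p,n,box=None,s=1):
    f=p["frame"][:,:,::-1]
    if box: f=f[box[1]:box[3],box[0]:box[2]]
    cv2.imwrite("pics/"+n,cv2.resize(f,None,fx=s,fy=s))
def att(p):
    a=np.array(p["attitude"]); return a if a.shape==(3,3) else R.from_rotvec(a).as_matrix() if a.size==3 else None
def cloud(p):
    z=p["z_map"]; v,u=np.mgrid[:400,:640]
    c=np.stack([(u-p["cx"])/p["fx"]*z,-(v-p["cy"])/p["fy"]*z,-z],-1)
    return c@att(p).T+np.array(p["origin"])
def pix(p,w):
    c=(np.array(w)-p["origin"])@att(p); return (p["cx"]+p["fx"]*c[0]/-c[2], p["cy"]-p["fy"]*c[1]/-c[2])
E
python3 - <<'E'
from h import *
s=read_state(); print({k:np.round(v,3) for k,v in s.items()})
for n in["scene","top"]:
    p=get_image(n); save(p,n+"0.png"); print(n,p["fx"],p["origin"],p["attitude"])
    for t in["stud_tip","cover_center","nut_center","junction","stand","hammer","screwdriver","tub"]:
        for d in landmark_of(p,t)[:3]: print(t,np.round(d["position"],3),round(d["confidence"],2),np.round(pix(p,d["position"])))
E
```

```text
total 12
drwxr-xr-x  3 agent agent 4096 Dec  3 10:19 .
drwxr-xr-x 23 root  root  4096 Dec  3 10:19 ..
drwxr-xr-x  2 agent agent 4096 Dec  3 10:19 pics
{'time': np.float64(0.0), 'joint_positions': array([-1.185,  0.308,  1.508,  0.   ,  1.328, -0.074]), 'qvel': array([ 0.001,  0.   , -0.001, -0.001,  0.001,  0.001]), 'tau': array([ 1.0000e-03, -4.5755e+01, -2.5192e+01,  0.0000e+00,  1.3000e-02,
        0.0000e+00]), 'tcp_pos': array([ 0.255, -0.515,  0.202]), 'orientation': array([-3.057, -0.715,  0.   ]), 'wrist_force': array([-0.114, -0.243, -0.081]), 'wrist_torque': array([-0.04 , -0.018, -0.024]), 'grasp_force': np.float64(0.0), 'finger_gap': np.float64(0.085)}
scene 429.11882316238007 [0.90128663 0.22681312 0.98656068] [0.28170772 0.74081467 2.27790719]
stud_tip [0.578 0.099 0.171] 0.94 [396. 310.]
cover_center [ 0.309 -0.164  0.016] 0.88 [378. 200.]
cover_center [ 0.402 -0.345  0.023] 0.78 [309. 181.]
cover_center [ 0.468 -0.668  0.022] 0.78 [223. 134.]
nut_center [ 0.583 -0.268  0.028] 0.88 [278. 234.]
nut_center [0.576 0.156 0.002] 0.57 [406. 355.]
junction [0.572 0.136 0.101]
[... 188 characters left out ...]
69 [233. 280.]
screwdriver [ 0.476 -0.535 -0.   ] 0.79 [248. 163.]
tub [ 0.666 -0.457 -0.002] 0.67 [212. 216.]
top 463.09323214107604 [ 0.36963879 -0.21578088  1.38578655] [ 0.07727086 -0.07657557 -1.58816205]
cover_center [ 0.505 -0.135  0.024] 0.97 [294. 202.]
cover_center [ 0.401 -0.338  0.023] 0.92 [364. 236.]
cover_center [ 0.473 -0.668  0.02 ] 0.76 [474. 209.]
nut_center [ 0.584 -0.268  0.032] 0.55 [338. 174.]
junction [0.576 0.137 0.095] 0.88 [195. 176.]
junction [ 0.47  -0.527  0.   ] 0.74 [425. 211.]
stand [0.572 0.158 0.001] 0.59 [197. 182.]
hammer [ 0.742 -0.264 -0.001] 0.97 [335. 125.]
screwdriver [ 0.473 -0.528  0.001] 0.78 [426. 211.]
tub [ 0.665 -0.456 -0.004] 0.69 [399. 148.]
```

View pics/scene0.png

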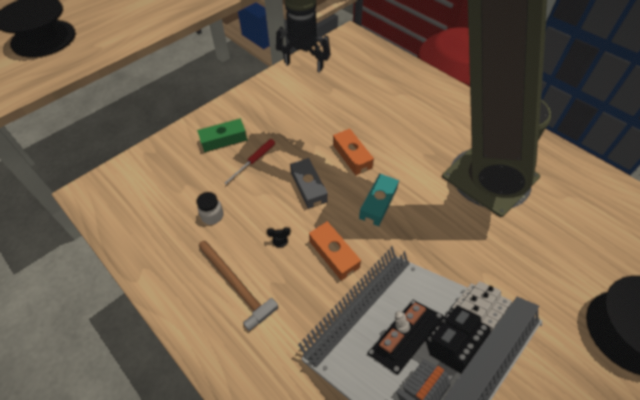

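View pics/top0.png

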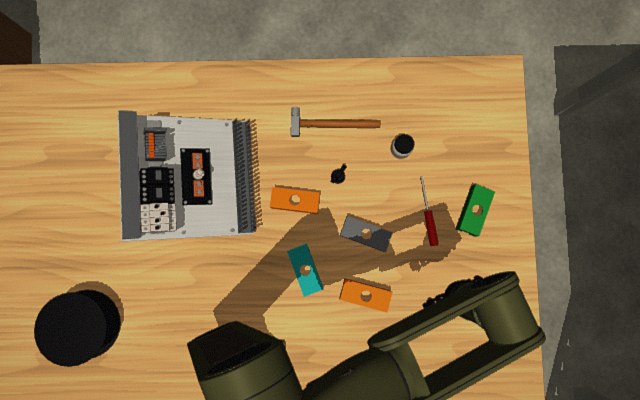

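Run:
```python
from h import *
p=get_image("top"); save(p,"crop.png",(270,140,420,270),4); P=cloud(p); C=p["frame"].astype(int)
z=P[...,2]
def rect(m,n):
    q=P[m]; r=cv2.minAreaRect((q[:,:2]*1000).astype(np.float32)); print(n,len(q),r,"mean z",q[:,2].mean())
def near(c,r): return np.hypot(P[...,0]-c[0],P[...,1]-c[1])<r
rect(near((.401,-.338),.09)&(z>.038)&(z<.055),"cover")
m=near((.584,-.268),.05)
rect(m&(z>.045)&(z<.07),"wing"); rect(m&(z>.004)&(z<.02),"flange"); rect(m&(z>.004),"nut")
for d in outline_of(p,"nut_center")[:1]: rect(d["mask"],"nutmask")
# plate fit
m=(P[...,0]>.42)&(P[...,0]<.74)&(P[...,1]>0.04)&(P[...,1]<.08)&(z>.02)
q=P[m]
for _ in range(4):
    A=np.c_[q[:,:2],np.ones(len(q))]; k=np.linalg.lstsq(A,q[:,2],rcond=None)[0]; e=q[:,2]-A@k; q=q[abs(e)<max(.002,np.std(e))]
print("plate",k,len(q),np.degrees(np.arctan(np.hypot(k[0],k[1]))))
n=np.array([-k[0],-k[1],1]);n/=np.linalg.norm(n)
h=(P-[0,0,k[2]])@n   # height above plate
inb=(P[...,0]>.45)&(P[...,0]<.72)&(P[...,1]>0.03)&(P[...,1]<.3)
xj=np.cross([-1,0,0],n); xj/=np.linalg.norm(xj); yj=np.cross(n,xj)
a=P@xj; b=P@yj
# stud: points height 60..80 near (.578,.099)
m=near((.577,.1),.04)&(h>.055)&(h<.085); print("stud ctr a,b,h",len(h[m]),a[m].mean(),b[m].mean(),h[m].max(), np.array([a[m].min(),a[m].max(),b[m].min(),b[m].max()]))
m=near((.577,.12),.12)&(h>.028)&(h<.045)
q=np.c_[a[m],b[m]]; sel=abs(q[:,0]-np.median(q[:,0]))<.03; print("insul",cv2.minAreaRect((q[sel]*1000).astype(np.float32)))
m=near((.577,.12),.12)&(h>.005)&(h<.012)
q=np.c_[a[m],b[m]];  print("base",cv2.minAreaRect((q*1000).astype(np.float32)))
print("n",n,"xj",xj)
cj=np.array([a[near((.577,.1),.04)&(h>.055)].mean(),0])
# profile: max height vs a, in bins of world x
a0=np.median(a[near((.577,.1),.04)&(h>.06)]); b0=np.median(b[near((.577,.1),.04)&(h>.06)])
for bb in np.arange(-.12,.121,.02):
    row=[]
    for aa in np.arange(.04,.13,.01):
        s=(abs(a-a0-aa)<.005)&(abs(b-b0-bb)<.01); row.append(int(1000*h[s].max()) if s.any() else -1)
    print("b%4d"%(bb*1000),row)
```

```text
cover 916 ((407.03070068359375, -343.92681884765625), (139.98507690429688, 60.200096130371094), 68.62462615966797) mean z 0.04500212683361999
wing 89 ((582.9417114257812, -267.2831726074219), (12.07519245147705, 63.020328521728516), 49.930213928222656) mean z 0.0554655779843353
flange 87 ((581.6978149414062, -269.57086181640625), (91.7817611694336, 92.24553680419922), 43.46286392211914) mean z 0.006096271861294242
nut 240 ((581.6978149414062, -269.57086181640625), (91.7817611694336, 92.24553680419922), 43.46286392211914) mean z 0.030896670697795836
nutmask 189 ((582.4768676757812, -266.3400573730469), (40.69000244140625, 50.67488098144531), 82.32852935791016) mean z 0.035316569908032586
plate [-0.02509689  0.46559965  0.04721954] 793 24.99848870829109
stud ctr a,b,h 60 0.166549743450175 -0.5719998566714241 0.08371044602932823 [ 0.15305496  0.17557521 -0.58342309 -0.56311351]
insul ((164.5948486328125, -573.373779296875), (33.640838623046875, 119.97203063964844), 2.764784336090088)
base ((140.74542236328125, -584.6159057617188), (232.91952514648438, 233.40286254882812), 29.176355361938477)
n [ 0.02274579 -0.42198178  0.90631893] xj [0.         0.90655348 0.42209098]
b-120 [6, 6, 6, 6, 3, 57, 58, 57, 59]
b -99 [5, 4, 6, 7, 3, 54, 52, 50, 58]
b -79 [11, 3, 5, 5, 9, 53, 52, 54, 57]
b -59 [12, 6, 4, 4, 3, 54, 54, 56, 58]
b -39 [11, 5, 7, 6, 51, 53, 52, 52, 57]
b -19 [12, 4, 3, 57, 55, 12, 12, 11, 11]
b   0 [11, 6, 4, 59, 80, 79, 85, 83, 82]
b  20 [11, 4, 1, 59, 80, 81, 81, 83, 80]
b  40 [13, 7, 53, 60, 78, 79, 80, 81, 80]
b  60 [7, 6, 59, 59, 80, 80, 84, 83, 80]
b  80 [5, 6, 54, 59, 81, 81, 82, 81, 80]
b 100 [5, 6, 56, 55, 74, 78, 79, 78, 72]
b 120 [4, 6, 53, 56, 71, 78, 78, 80, 72]
```

View pics/crop.png

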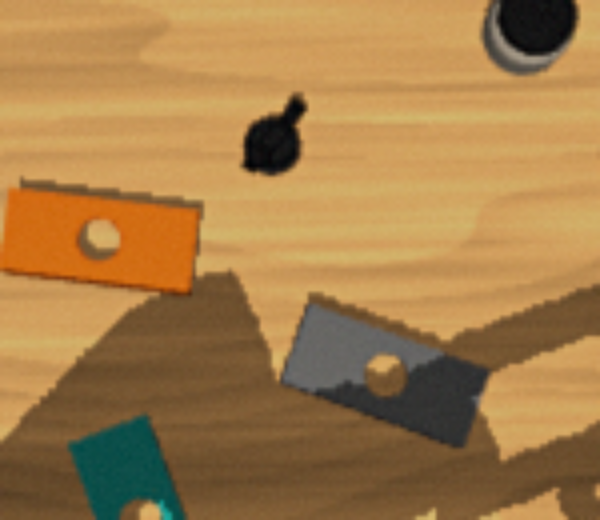

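The candidates in the top view are orange (295,199), teal (305,270), orange (366,294), green (476,209) and grey (365,233). The crop confirms the grey guard at (365,233). The nut stands at (339,174) and the junction is at (197,176). Next I'll work out how a level guard can settle on the tilted base.

Run:
```python
import rig, numpy as np
print(getattr(rig,'grip_depth',None),[n for n in dir(rig) if n[0]!='_'])
try: print(rig.read_state().get('grip_depth'))
except Exception as e: print(e)
def edge(b,n=40):
    x0,x1,z0,z1=b;t=np.linspace(0,1,n)
    return np.r_[np.c_[x0+(x1-x0)*t,0*t+z0],np.c_[x0+(x1-x0)*t,0*t+z1],np.c_[0*t+x0,z0+(z1-z0)*t],np.c_[0*t+x1,z0+(z1-z0)*t]]
ob=[(-170,170,-20,0),(-40,40,0,8),(-22,22,8,18),(-17,17,18,36),(-11,11,36,67),(-7.8,7.8,67,78)]
cv=[(-30,-26,0,45),(26,30,0,45),(-30,-15.5,41,45),(15.5,30,41,45)]
oe=np.vstack([edge(b) for b in ob]); ce=np.vstack([edge(b) for b in cv])
def ins(p,bs): return any(((p[:,0]>b[0])&(p[:,0]<b[1])&(p[:,1]>b[2])&(p[:,1]<b[3])).any() for b in bs)
def free(x,z,th):   # cover rim centre x,z in junction frame; th tilt (vertical leaning to +x)
    c,s=np.cos(th),np.sin(th); M=np.array([[c,s],[-s,c]]) # cover->junction
    return not ins(ce@M.T+[x,z],ob) and not ins((oe-[x,z])@M,cv)
T=np.radians(25); g=np.array([np.sin(T),np.cos(T)])
best=[]
for x in np.arange(-40,25,1.):
    for z in np.arange(5,50,.5):
        if free(x,z,T) and free(x+4*g[0],z+4*g[1],T):
            best.append((x*g[0]+z*g[1],x,z)); break
best.sort(); 
for w,x,z in best[:60:6]:
    # world coordinates rel to junction origin: y = x cos - z sin, height
    print("lowest level pose: rim ctr j",x,z,"world y,h",round(x*np.cos(T)-z*np.sin(T),1),round(w,1))
rng=np.random.default_rng(0)
for w,x,z in best[:60:10]:
    th=T; 
    def E(x,z,th): return x*g[0]+z*g[1]+28*np.cos(T-th) 
    e=E(x,z,th)
    for i in range(6000):
        d=rng.normal(size=3)*[.6,.6,.015]; n=(x+d[0],z+d[1],th+d[2])
        if E(*n)<e+.02 and free(*n): x,z,th=n; e=E(*n)
    print("start",w,"end",round(x,1),round(z,1),round(np.degrees(th),1))
```

```text
0.0187 ['MotionError', 'close_job', 'get_image', 'grip_depth', 'landmark_of', 'outline_of', 'read_state', 'search_frame']
None
lowest level pose: rim ctr j -6.0 34.5 world y,h -20.0 28.7
lowest level pose: rim ctr j 0.0 34.5 world y,h -14.6 31.3
lowest level pose: rim ctr j -11.0 49.0 world y,h -30.7 39.8
lowest level pose: rim ctr j 6.0 46.5 world y,h -14.2 44.7
start 28.731909082320225 end -3.9 8.0 -0.1
start 39.33766242390745 end -4.6 34.2 -19.0
```

Emit:
move_arm:
  rows:
    - [45, 55, -30, 10, 85]
    - [90, 110, -60, 20, 85]
    - [135, 165, -90, 30, 85]
    - [163, 199, -110, 40, 85]
    - [163, 199, -130, 42.3, 85]
    - [163, 199, -130, 42.3, 85]
    - [163, 199, -160, 42.3, 85]
    - [163, 199, -193, 42.3, 85]
    - [163, 199, -193, 42.3, 85]
  newtons: 60

```text
time: 2.12
tcp_pos: [0.4166, -0.3164, 0.0092]
orientation: [-2.593, -1.768, 0.002]
wrist_force: [-0.6, -0.1, 0.7]
finger_gap: 0.0849
grasp_force: 0.0
```

Emit:
move_arm:
  rows:
    - [0, 0, 0, 0, 50]
    - [0, 0, 0, 0, 50]
    - [0, 0, 0, 0, 50]
    - [0, 0, 0, 0, 50]
    - [0, 0, 0, 0, 50]

```text
time: 2.75
tcp_pos: [0.4179, -0.3172, 0.0137]
orientation: [2.592, 1.77, -0.001]
wrist_force: [-5.0, 1.2, 18.1]
finger_gap: 0.0499
grasp_force: 9.3
```

Run:
```python
from h import *
p=get_image("scene"); q=get_image("wrist")
a=cv2.resize(p["frame"][140:240,240:440,::-1],(800,400)); 
cv2.imwrite("pics/g1.png",np.vstack([a[:,:400*2],cv2.resize(q["frame"][60:340,:,::-1],(800,350))[:200]]))
s=read_state(); print(s["finger_gap"],s["grasp_force"],s["wrist_force"])
```

```text
0.05000045015254416 9.248031351380632 [-5.63978161  1.44767507 19.08480286]
```

View pics/g1.png

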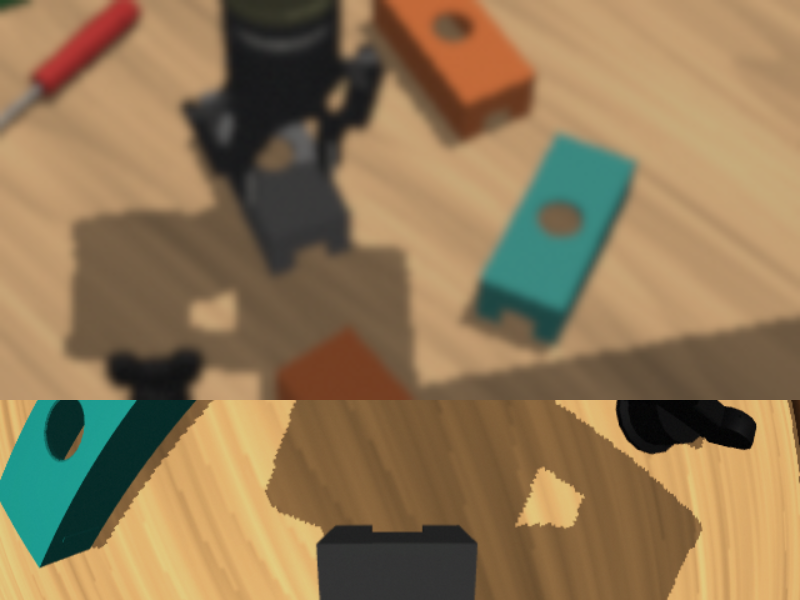

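Run:
```python
from h import *
q=get_image("wrist"); p=get_image("scene")
a=cv2.resize(p["frame"][150:215,275:345,::-1],(400,371),interpolation=cv2.INTER_CUBIC)
im=np.zeros((400,800,3),np.uint8); im[:371,400:]=a; im[:250,:400]=cv2.resize(q["frame"][...,::-1],(400,250)); cv2.imwrite("pics/g2.png",im)
```

```text
(no output)
```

View pics/g2.png

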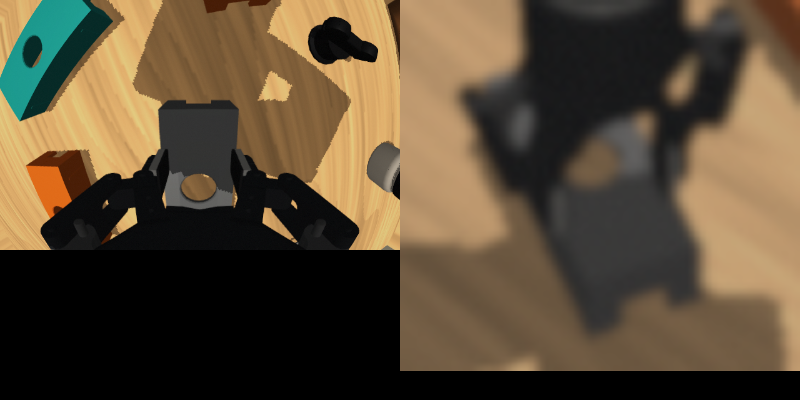

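```bash
cat >> h.py <<'E'
def wcloud(p):
    z=p["z_map"]; v,u=np.mgrid[:400,:640]; dx=(u-p["cx"])/p["fx"]; dy=(v-p["cy"])/p["fy"]; r=np.hypot(dx,dy)+1e-9
    t=np.tan(np.clip(r,0,1.5))/r
    return np.stack([dx*t*z,-dy*t*z,-z],-1)@att(p).T+np.array(p["origin"])
E
python3 - <<'E'
from h import *
q=get_image("wrist"); P=wcloud(q); print(q["fx"],q["origin"])
for u,v in [(270,175),(320,175),(360,175),(270,220),(320,220),(360,220),(290,265),(370,265),(300,325),(345,325),(256,270),(240,290),(380,270),(250,250),(388,250),(100,360)]:
    print(u,v,np.round(P[v,u],3),q["frame"][v,u])
s=read_state(); print(s["tcp_pos"],s["finger_gap"],s["grasp_force"])
E
```

```text
309.70691628693146 [ 0.44110823 -0.25307998  0.18479221]
270 175 [ 0.41  -0.271  0.044] [49 49 48]
320 175 [ 0.431 -0.28   0.045] [49 49 48]
360 175 [ 0.449 -0.286  0.045] [48 49 48]
270 220 [ 0.401 -0.291  0.045] [52 52 51]
320 220 [ 0.423 -0.3    0.045] [52 51 51]
360 220 [ 0.441 -0.307  0.047] [52 52 52]
290 265 [ 0.401 -0.317  0.046] [50 51 51]
370 265 [ 0.438 -0.33   0.05 ] [8 8 8]
300 325 [ 0.39  -0.355  0.045] [99 99 97]
345 325 [ 0.414 -0.365  0.045] [99 99 98]
256 270 [ 0.396 -0.3    0.078] [5 4 5]
240 290 [ 0.395 -0.297  0.097] [11 12 12]
380 270 [ 0.442 -0.32   0.074] [6 6 6]
250 250 [ 0.392 -0.296  0.063] [60 59 56]
388 250 [ 0.448 -0.318  0.064] [59 59 55]
100 360 [ 0.367 -0.285  0.139] [ 7  7 11]
[ 0.41795518 -0.31721358  0.01370611] 0.05013967333521839 9.246007022884442
```

Emit:
move_arm:
  rows:
    - [0, 0, 4, 0, 30]
    - [0, 0, 4, 0, 30]
    - [0, 0, 4, 0, 30]
    - [0, 0, 4, 0, 30]

```text
time: 3.5
tcp_pos: [0.4193, -0.3176, 0.0163]
orientation: [2.591, 1.769, 0.001]
wrist_force: [-1.4, 0.9, 14.3]
finger_gap: 0.0299
grasp_force: 6.9
```

Run:
```python
from h import *
q=get_image("wrist"); save(q,"g3.png",(100,120,540,400),1.6)
P=wcloud(q)
s=read_state(); print(s["tcp_pos"],s["finger_gap"],s["grasp_force"],s["wrist_force"],s["wrist_torque"])
```

```text
[ 0.41933322 -0.31761928  0.01634305] 0.02996171679334234 6.926880425889976 [-1.17551579  0.69338604 14.35217679] [0.17742256 0.49239691 0.01229612]
```

View pics/g3.png

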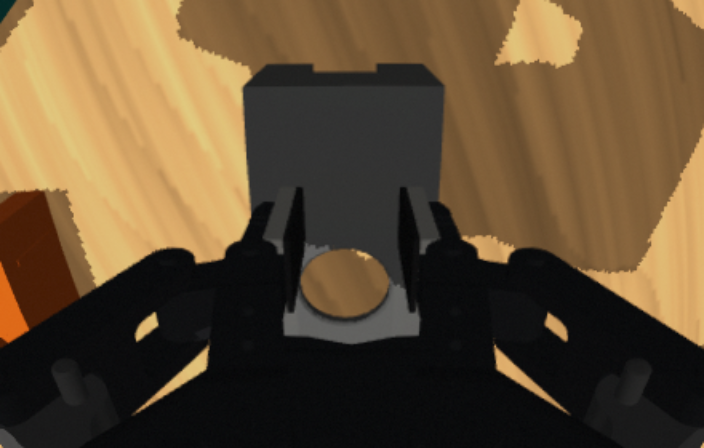

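Run:
```python
from h import *
q=get_image("wrist"); P=wcloud(q)
for y in range(185,320,8):
    print(y,[ (x,int(P[int(120+y/1.6),int(100+x/1.6),2]*1000)) for x in range(262,312,6)])
```

```text
185 [(262, 45), (268, 45), (274, 43), (280, 45), (286, 45), (292, 45), (298, 45), (304, 45), (310, 44)]
193 [(262, 45), (268, 44), (274, 45), (280, 54), (286, 52), (292, 55), (298, 55), (304, 45), (310, 46)]
201 [(262, 46), (268, 46), (274, 44), (280, 60), (286, 60), (292, 60), (298, 60), (304, 44), (310, 44)]
209 [(262, 56), (268, 55), (274, 65), (280, 65), (286, 65), (292, 64), (298, 59), (304, 45), (310, 44)]
217 [(262, 62), (268, 62), (274, 71), (280, 69), (286, 69), (292, 69), (298, 60), (304, 44), (310, 44)]
225 [(262, 66), (268, 74), (274, 74), (280, 74), (286, 76), (292, 75), (298, 61), (304, 46), (310, 44)]
233 [(262, 72), (268, 78), (274, 78), (280, 78), (286, 78), (292, 77), (298, 62), (304, 47), (310, 45)]
241 [(262, 85), (268, 85), (274, 82), (280, 82), (286, 83), (292, 78), (298, 63), (304, 47), (310, 45)]
249 [(262, 89), (268, 89), (274, 88), (280, 82), (286, 82), (292, 79), (298, 63), (304, 44), (310, 45)]
257 [(262, 93), (268, 92), (274, 92), (280, 84), (286, 82), (292, 78), (298, 68), (304, 45), (310, 45)]
265 [(262, 96), (268, 95), (274, 96), (280, 87), (286, 82), (292, 80), (298, 69), (304, 45), (310, 0)]
273 [(262, 99), (268, 99), (274, 98), (280, 88), (286, 82), (292, 80), (298, 70), (304, 0), (310, 0)]
281 [(262, 102), (268, 102), (274, 102), (280, 88), (286, 82), (292, 80), (298, 69), (304, 0), (310, 0)]
289 [(262, 113), (268, 113), (274, 111), (280, 90), (286, 83), (292, 82), (298, 45), (304, 0), (310, 0)]
297 [(262, 115), (268, 114), (274, 114), (280, 115), (286, 84), (292, 82), (298, 45), (304, 42), (310, 0)]
305 [(262, 117), (268, 117), (274, 116), (280, 118), (286, 83), (292, 82), (298, 45), (304, 44), (310, 43)]
313 [(262, 119), (268, 120), (274, 120), (280, 120), (286, 83), (292, 82), (298, 45), (304, 45), (310, 45)]
```

Emit:
move_arm:
  rows:
    - [0, 0, 30, 0, 30]
    - [0, 0, 60, 0, 30]
    - [0, 0, 60, 0, 30]

```text
time: 3.98
tcp_pos: [0.4201, -0.3181, 0.0767]
orientation: [2.59, 1.768, 0.002]
wrist_force: [1.0, -1.1, 0.1]
finger_gap: 0.0301
grasp_force: 0.0
```

```bash
cat > tip.py <<'E'
from h import *
q=get_image("wrist"); P=wcloud(q); s=read_state(); t=s["tcp_pos"]
Rt=R.from_rotvec(s["orientation"]).as_matrix()
L=(P-t)@Rt  # tool frame
m=(q["z_map"]>0)&(abs(L[...,1])<.06)&(abs(L[...,0])<.05)&(L[...,2]>-.1)&(L[...,2]<.03)
print("tcp",t,"gap",s["finger_gap"],"F",s["wrist_force"],"grip",s["grasp_force"])
for lo in range(-60,30,6):
    k=m&(L[...,2]*1000>=lo)&(L[...,2]*1000<lo+6)
    if k.sum(): a=L[k]*1000; print(lo,k.sum(),"x",np.percentile(a[:,0],[2,98]).round(),"y",np.percentile(a[:,1],[2,98]).round(),"inner |y|",np.percentile(abs(a[:,1]),3).round())
E
python3 tip.py
```

```text
tcp [ 0.4191223  -0.31719289  0.075364  ] gap 0.029920037528511363 F [-0.89518954 -0.69115212 -0.45243352] grip 0.0
-60 540 x [-11.  10.] y [-28.  28.] inner |y| 15.0
-54 436 x [-10.  10.] y [-28.  28.] inner |y| 15.0
-48 409 x [-11.  10.] y [-28.  28.] inner |y| 15.0
-42 347 x [-11.  10.] y [-27.  27.] inner |y| 15.0
-36 124 x [-10.  10.] y [-20.  19.] inner |y| 14.0
-30 1 x [-3. -3.] y [15. 15.] inner |y| 15.0
24 4541 x [-47.  39.] y [-32.  25.] inner |y| 1.0
```

Emit:
move_arm:
  rows:
    - [0, 0, 0, 0, 70]
    - [0, 0, 0, 0, 70]
    - [0, 0, 0, 0, 70]

```text
time: 4.4
tcp_pos: [0.4177, -0.3159, 0.0733]
orientation: [-2.593, -1.77, 0.001]
wrist_force: [-0.6, 0.4, -0.8]
finger_gap: 0.07
grasp_force: 0.0
```

```bash
python3 tip.py
python3 - <<'E'
from h import *
p=get_image("wrist");P=wcloud(p)
m=(abs(P[...,2]-.045)<.005)&(np.hypot(P[...,0]-.407,P[...,1]+.344)<.09)
print(cv2.minAreaRect((P[m][:,:2]*1000).astype(np.float32)), P[m][:,2].mean())
p=get_image("scene");P=cloud(p)
m=(abs(P[...,2]-.045)<.005)&(np.hypot(P[...,0]-.407,P[...,1]+.344)<.09)
print(cv2.minAreaRect((P[m][:,:2]*1000).astype(np.float32)), P[m][:,2].mean())
E
```

```text
tcp [ 0.41783165 -0.31599592  0.07342546] gap 0.06974946928491038 F [0.67021598 0.11137057 0.25670145] grip 0.0
-60 629 x [-11.  11.] y [-49.  46.] inner |y| 33.0
-54 577 x [-11.  10.] y [-49.  46.] inner |y| 33.0
-48 503 x [-11.  11.] y [-48.  45.] inner |y| 33.0
-42 256 x [-10.  10.] y [-41.  38.] inner |y| 33.0
-36 3 x [-8.  0.] y [-37.  31.] inner |y| 34.0
24 9274 x [-48.  38.] y [-31.  27.] inner |y| 1.0
((404.9367980957031, -343.93292236328125), (140.76751708984375, 60.75619125366211), 68.77877044677734) 0.045391815342124484
((406.9554443359375, -341.3194580078125), (140.82907104492188, 61.14023971557617), 68.88851928710938) 0.04461177070769253
```

Emit:
move_arm:
  rows:
    - [0, 0, 0, 0, 82]
    - [0, 0, -40, 0, 82]
    - [0, 0, -80, 0, 82]
    - [0, 0, -97, 0, 82]
    - [0, 0, -97, 0, 82]
    - [0, 0, -97, 0, 40]
    - [0, 0, -97, 0, 40]
    - [0, 0, -97, 0, 40]
    - [0, 0, -97, 0, 40]

```text
time: 5.68
tcp_pos: [0.419, -0.317, -0.0217]
orientation: [2.592, 1.77, 0.001]
wrist_force: [0.2, 1.7, 6.4]
finger_gap: 0.0592
grasp_force: 65.3
```

Emit:
move_arm:
  rows:
    - [0, 0, 50, 0, 40]
    - [0, 0, 100, 0, 40]
    - [0, 0, 150, 0, 40]
    - [0, 0, 215, -10, 40]
    - [0, 0, 215, -20, 40]
    - [0, 0, 215, -20, 40]

```text
time: 6.42
tcp_pos: [0.4181, -0.3162, 0.193]
orientation: [2.86, 1.296, 0.001]
wrist_force: [-0.1, -0.8, -1.5]
finger_gap: 0.0594
grasp_force: 66.0
```

```bash
cat > jun.py <<'E'
from h import *
s=read_state(); print(s["tcp_pos"],s["finger_gap"],s["grasp_force"])
for name in ["top","scene"]:
    p=get_image(name); P=cloud(p); z=P[...,2]
    for t in ["junction","stud_tip"]:
        for d in landmark_of(p,t)[:1]: print(name,t,np.round(d["position"],4),round(d["confidence"],2))
    m=(P[...,0]>.42)&(P[...,0]<.74)&(P[...,1]>0.04)&(P[...,1]<.08)&(z>.02); q=P[m]
    for _ in range(5):
        A=np.c_[q[:,:2],np.ones(len(q))]; k=np.linalg.lstsq(A,q[:,2],rcond=None)[0]; e=q[:,2]-A@k; q=q[abs(e)<max(.002,np.std(e))]
    n=np.array([-k[0],-k[1],1]);n/=np.linalg.norm(n)
    h=(P-[0,0,k[2]])@n
    g=np.array([k[0],k[1]]); e=g/np.linalg.norm(g); T=np.arctan(np.linalg.norm(g))
    xj=np.array([e[0]*np.cos(T),e[1]*np.cos(T),np.sin(T)]); yj=np.cross(n,xj)
    O=np.array([.5743,.1366,.0965]); O=O-n*((O-[0,0,k[2]])@n)
    a=(P-O)@xj; b=(P-O)@yj
    def rc(m): return cv2.minAreaRect((np.c_[a[m],b[m]]*1000).astype(np.float32))
    print(name,"tilt",np.degrees(T),"az",np.degrees(np.arctan2(e[1],e[0])),"O",O,"n",n)
    near=(abs(a)<.05)&(abs(b)<.1)
    print(" insul",rc(near&(h>.030)&(h<.042)&(abs(a)<.03)&(abs(b)<.07)))
    print(" base",rc(near&(h>.0055)&(h<.011)))
    for lo in (.045,.055,.066,.075):
        m=near&(h>lo)&(h<lo+.011)&(np.hypot(a,b)<.03)
        if m.sum()>3: print(" stud",lo,m.sum(),"a",a[m].min(),a[m].max(),"b",b[m].min(),b[m].max())
E
python3 jun.py
```

```text
[ 0.4180883  -0.31619498  0.19295173] 0.05944679421483424 66.00858002901077
top junction [0.5729 0.1366 0.0981] 0.64
top tilt 23.844541107540707 az 93.24297330517179 O [0.57426053 0.13729654 0.09492153] n [ 0.02286893 -0.40360908  0.91464568]
 insul ((0.24652099609375, -0.12668228149414062), (33.797874450683594, 119.3982162475586), 0.33410727977752686)
 base ((-0.07805633544921875, -0.03067779541015625), (198.6295166015625, 97.89420318603516), 89.93278503417969)
 stud 0.045 9 a -0.0050102510670327885 0.00903988363162821 b -0.007297570151280781 0.028623498750778124
 stud 0.055 15 a -0.008624673583667898 0.008275919035903172 b -0.00965446112662915 0.009819532150039417
 stud 0.066 29 a -0.012224189572526302 0.008872734424231426 b -0.008857991831954294 0.010412301229782199
 stud 0.075 23 a -0.008378344270495268 0.004533631634929259 b -0.007207537434987195 0.006539253938822251
scene stud_tip [0.5808 0.1014 0.1717] 0.95
scene tilt 24.68603310121929 az 92.9320243080802 O [0.57429148 0.13676632 0.09613769] n [ 0.02136305 -0.41709887  0.90861001]
 insul ((2.0863113403320312, -0.4638481140136719), (32.90836715698242, 121.7055892944336), 0.16518154740333557)
 base ((0.8161506652832031, -0.86846923828125), (82.14920043945312, 161.33966064453125), 0.28009453415870667)
 stud 0.045 20 a -0.007833639280244801 0.010873119064207001 b -0.011025630196988632 0.003538576376194127
 stud 0.055 56 a -0.01095920620563821 0.011376212427474334 b -0.012531424777113775 0.009063046191097131
 stud 0.066 55 a -0.008299925247058427 0.011091974327890849 b -0.008750211207670243 0.006826351186121919
 stud 0.075 32 a -0.005138777084051663 0.00627057344692426 b -0.008750211207670243 0.0050516953456871735
```

Emit:
move_arm:
  rows:
    - [23, 54, 0, -10, 40]
    - [46, 108, 0, -20, 40]
    - [70, 162, 0, -30, 40]
    - [93, 216, 0, -40, 40]
    - [117, 270, 0, -45.5, 40]
    - [140, 324, 0, -45.5, 40]
    - [164, 378, 0, -45.5, 40]
    - [187, 432.6, 0, -45.5, 40]
    - [187, 432.6, 0, -45.5, 40]
    - [187, 432.6, 0, -45.5, 40]

```text
time: 7.98
tcp_pos: [0.6044, 0.1162, 0.191]
orientation: [3.139, 0.089, -0.004]
wrist_force: [-0.5, -1.2, -2.5]
finger_gap: 0.0589
grasp_force: 66.0
```

Run:
```python
from h import *
s=read_state(); print(s["tcp_pos"],s["orientation"],s["finger_gap"],s["wrist_force"])
for n in ["scene","wrist","top"]:
    p=get_image(n); P=(wcloud if n=="wrist" else cloud)(p)
    m=(abs(P[...,2]-.26)<.014)&(np.hypot(P[...,0]-.576,P[...,1]-.115)<.1)
    C=p["frame"].astype(int); m&=(C.max(-1)-C.min(-1)<12)&(C.max(-1)>25)
    if m.sum()>20:
        q=P[m]; A=np.c_[q[:,:2],np.ones(len(q))]; k=np.linalg.lstsq(A,q[:,2],rcond=None)[0]
        print(n,m.sum(),cv2.minAreaRect((q[:,:2]*1000).astype(np.float32)),"plane",k, "z",q[:,2].mean())
    if n=="scene": save(p,"h1.png",(280,180,540,390),3)
```

```text
[0.60439436 0.11618861 0.19096882] [ 3.13929017  0.0887958  -0.00380093] 0.058946391471721454 [-0.45168709 -1.21473027 -2.4613727 ]
scene 1039 ((586.2459716796875, 132.8877716064453), (89.2043685913086, 147.83351135253906), 56.31544876098633) plane [-0.01024573 -0.0216616   0.26659675] z 0.257685666072219
wrist 22159 ((611.7464599609375, 112.07986450195312), (64.45397186279297, 110.73719787597656), 2.839141845703125) plane [-0.03154902 -0.00174751  0.27769669] z 0.25797083018166084
top 843 ((574.3480834960938, 110.60208892822266), (67.80680847167969, 144.2015380859375), 86.88099670410156) plane [0.00393194 0.00492891 0.25502519] z 0.25772557539765906
```

View pics/h1.png

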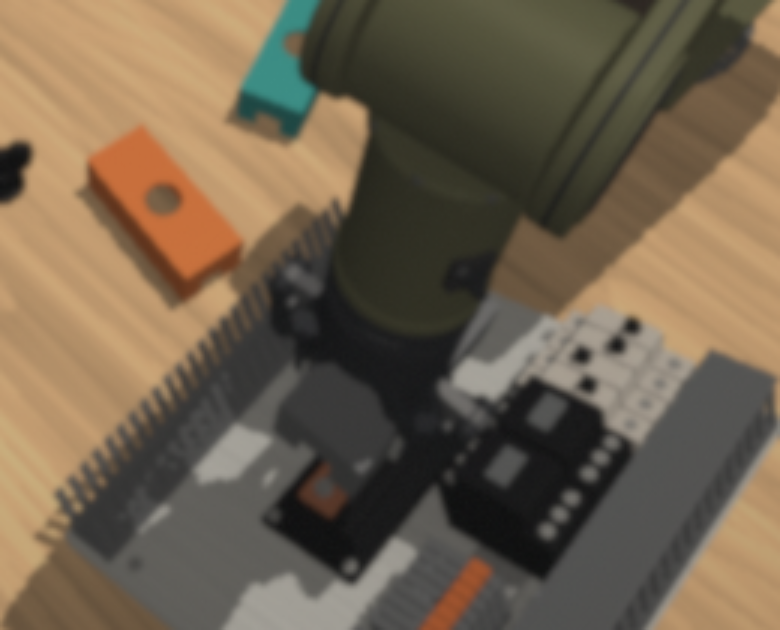

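Emit:
move_arm:
  rows:
    - [0, 0, -30, 0, 40]
    - [0, 0, -55, 0, 40]
    - [0, 0, -68, 0, 40]
    - [0, 0, -72, 0, 40]
    - [0, 0, -76, 0, 40]
    - [0, 0, -76, 0, 40]

```text
time: 8.88
tcp_pos: [0.6056, 0.1163, 0.1167]
orientation: [-3.14, -0.086, -0.002]
wrist_force: [0.7, -0.5, -2.0]
finger_gap: 0.0596
grasp_force: 66.0
```

Run:
```python
from h import *
s=read_state(); print(s["tcp_pos"],s["wrist_force"])
p=get_image("wrist"); q=get_image("scene")
a=p["frame"][...,::-1][:,100:540]; b=cv2.resize(q["frame"][300:390,360:440,::-1],(355,400),interpolation=cv2.INTER_CUBIC)
cv2.imwrite("pics/l1.png",np.hstack([a,b]))
```

```text
[0.6055855  0.11627491 0.11668014] [ 0.6809663  -0.53712435 -2.00429194]
```

View pics/l1.png

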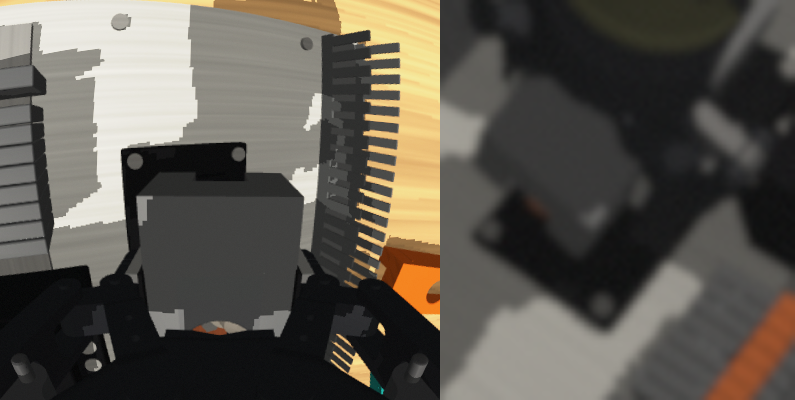

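Emit:
move_arm:
  rows:
    - [0, 0, -3, 0, 40]
    - [0, 0, -6, 0, 40]
    - [0, 0, -8, 0, 40]
    - [0, 0, -8, 0, 40]

```text
time: 9.48
tcp_pos: [0.6064, 0.1168, 0.1144]
orientation: [-3.139, -0.087, -0.009]
wrist_force: [-8.9, -4.1, 29.1]
finger_gap: 0.0593
grasp_force: 77.4
```

Emit:
move_arm:
  rows:
    - [0, 0, 5, 0, 40]
    - [0, 3.5, 5, 0, 40]
    - [0, 3.5, 2, 0, 40]
    - [0, 3.5, -1, 0, 40]
    - [0, 3.5, -1, 0, 40]

```text
time: 10.1
tcp_pos: [0.6065, 0.1172, 0.1149]
orientation: [3.137, 0.087, 0.01]
wrist_force: [-12.7, -13.9, 42.3]
finger_gap: 0.0591
grasp_force: 87.4
```

Run:
```python
from h import *
s=read_state(); F=np.array(s["wrist_force"])-[0,0,-2];M=np.array(s["wrist_torque"]); t=s["tcp_pos"]
print(t,F,M,s["joint_positions"],s["tau"])
r=np.cross(F,M)/(F@F); print("r perp",r, "at dz multiples", [(r+F*k/F[2]).round(3) for k in (-.15,-.1,-.05,0,.05)])
p=get_image("scene"); P=cloud(p)
# cover top visible part fit: region px crop
m=np.zeros((400,640),bool)
for d in outline_of(p,"cover_center")[:4]:
    q=P[d["mask"]]; print(d["confidence"],q.mean(0).round(3), d["mask"].sum())
    if abs(q[:,1].mean()-.11)<.08: m|=d["mask"]
q=P[m]; print(q.min(0) if len(q) else 0, q.max(0) if len(q) else 0)
# top-face
if len(q):
    t_=q[q[:,2]>.165]; A=np.c_[t_[:,:2],np.ones(len(t_))]; k=np.linalg.lstsq(A,t_[:,2],rcond=None)[0]; print(len(t_),k,t_.mean(0),t_.min(0),t_.max(0))
w=get_image("wrist"); W=wcloud(w); C=w["frame"].astype(int)
mm=np.zeros_like(m); mm[200:315,250:395]=1
g=W[mm]; A=np.c_[g[:,:2],np.ones(len(g))]
for _ in range(3):
    k=np.linalg.lstsq(A,g[:,2],rcond=None)[0]; e=abs(g[:,2]-A@k); A=A[e<.004]; g=g[e<.004]
print("wrist top plane",k,g.mean(0),cv2.minAreaRect((g[:,:2]*1000).astype(np.float32)))
cv2.imwrite("pics/w2.png",cv2.resize(w["frame"][180:350,200:440,::-1],None,fx=3,fy=3))
```

```text
[0.60653801 0.1172499  0.11490157] [-12.73200881 -13.85402826  44.3487626 ] [0.52157486 1.78928572 0.74856018] [ 0.12488398  0.43685696  1.5365242  -0.00385608  1.1622556   1.64145835] [  6.10036254 -25.50814927 -17.1031487    1.846525    -4.64446709
   0.75406959]
r perp [-0.03865961  0.01407323 -0.00670241] at dz multiples [array([ 0.004,  0.061, -0.157]), array([-0.01 ,  0.045, -0.107]), array([-0.024,  0.03 , -0.057]), array([-0.039,  0.014, -0.007]), array([-0.053, -0.002,  0.043])]
0.93 [ 0.24  -0.331  0.036] 1089
0.87 [ 0.322 -0.155  0.051] 1097
0.75 [ 0.518 -0.129  0.044] 1418
0.68 [ 0.477 -0.653  0.038] 1118
0 0
wrist top plane [ 0.00767142 -0.00202239  0.17766746] [0.62053052 0.11699815 0.18219119] ((618.5634765625, 117.2437744140625), (50.79353332519531, 59.19933319091797), 2.7867441177368164)
```

Emit:
move_arm:
  rows:
    - [0, 0, 8, 0, 40]
    - [0, 0, 16, 0, 40]
    - [0, 1.5, 16, 0, 40]
    - [0, 1.5, 16, 0, 40]
    - [0, 1.5, 10, 0, 40]
    - [0, 1.5, 6, 0, 40]
    - [0, 1.5, 6, 0, 40]

```text
time: 11.12
tcp_pos: [0.6057, 0.1219, 0.1175]
orientation: [-3.139, -0.087, -0.005]
wrist_force: [-7.7, -4.2, 25.2]
finger_gap: 0.0591
grasp_force: 78.7
```

Run:
```python
from h import *
s=read_state(); print(s["tcp_pos"],s["wrist_force"],s["wrist_torque"])
w=get_image("wrist"); W=wcloud(w)
for v in range(312,345,3):
    print(v,[(u,*(W[v,u]*1000).astype(int),int(w["frame"][v,u].max()-0)) for u in range(270,390,14)])
for n in ["scene","top"]:
    p=get_image(n); P=cloud(p); C=p["frame"].astype(int)
    m=(abs(P[...,0]-.577)<.1)&(abs(P[...,1]-.115)<.06)&(P[...,2]>.176)&(P[...,2]<.192)&(C.max(-1)-C.min(-1)<14)
    q=P[m]; print(n,m.sum(),q.min(0),q.max(0),np.percentile(q,[5,95],axis=0))
p=get_image("scene"); a=cv2.resize(p["frame"][285:385,350:450,::-1],(400,400),interpolation=cv2.INTER_CUBIC); b=cv2.resize(get_image("top")["frame"][135:220,150:235,::-1],(400,400),interpolation=cv2.INTER_CUBIC)
cv2.imwrite("pics/c1.png",np.hstack([a,b]))
```

```text
[0.60573176 0.12190346 0.11748611] [-7.72757035 -4.21775636 25.18230457] [0.89265501 1.11229534 0.45173205]
312 [(270, np.int64(593), np.int64(141), np.int64(184), 65), (284, np.int64(594), np.int64(135), np.int64(185), 64), (298, np.int64(594), np.int64(129), np.int64(184), 64), (312, np.int64(595), np.int64(123), np.int64(184), 64), (326, np.int64(595), np.int64(118), np.int64(185), 64), (340, np.int64(595), np.int64(112), np.int64(184), 64), (354, np.int64(596), np.int64(106), np.int64(185), 64), (368, np.int64(595), np.int64(100), np.int64(184), 65), (382, np.int64(595), np.int64(94), np.int64(184), 129)]
315 [(270, np.int64(591), np.int64(141), np.int64(184), 141), (284, np.int64(592), np.int64(135), np.int64(184), 130), (298, np.int64(592), np.int64(129), np.int64(183), 64), (312, np.int64(593), np.int64(123), np.int64(185), 64), (326, np.int64(593), np.int64(118), np.int64(184), 65), (340, np.int64(592), np.int64(112), np.int64(183), 64), (354, np.int64(595), np.int64(106), np.int64(186), 63), (368, np.int64(594), np.int64(100), np.int64(185), 107), (382, np.int64(595), np.int
[... 4233 characters left out ...]
15), (298, np.int64(614), np.int64(127), np.int64(225), 15), (312, np.int64(614), np.int64(123), np.int64(224), 17), (326, np.int64(615), np.int64(120), np.int64(225), 16), (340, np.int64(614), np.int64(116), np.int64(225), 16), (354, np.int64(615), np.int64(112), np.int64(226), 18), (368, np.int64(614), np.int64(108), np.int64(225), 18), (382, np.int64(621), np.int64(107), np.int64(232), 17)]
scene 813 [0.49674618 0.08082684 0.17602999] [0.64750116 0.17498018 0.19080617] [[0.51594193 0.09656488 0.17775836]
 [0.64544337 0.15505651 0.1866922 ]]
top 709 [0.5039949  0.07818583 0.17613377] [0.64720106 0.1492514  0.19074914] [[0.50888814 0.08974354 0.17941311]
 [0.63539488 0.14520603 0.18759884]]
```

View pics/c1.png

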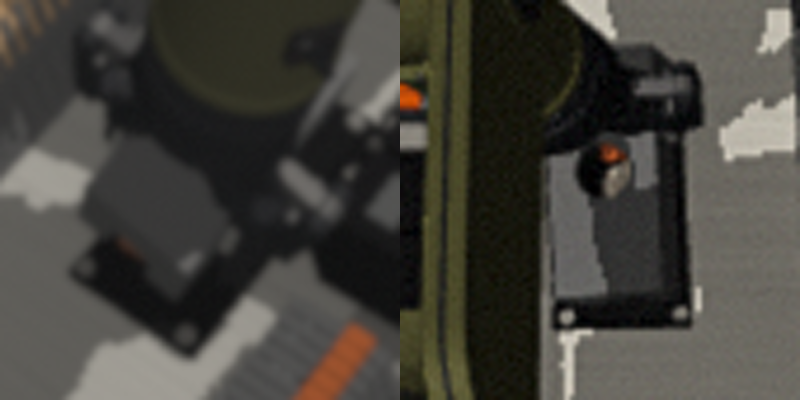

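```bash
cat > sim.py <<'E'
import numpy as np
def edge(b,n=30):
    x0,x1,z0,z1=b;t=np.linspace(0,1,n)
    return np.r_[np.c_[x0+(x1-x0)*t,0*t+z0],np.c_[x0+(x1-x0)*t,0*t+z1],np.c_[0*t+x0,z0+(z1-z0)*t],np.c_[0*t+x1,z0+(z1-z0)*t]]
ob=[(-170,170,-20,0),(-40,40,0,8),(-22,22,8,18),(-17,17,18,36),(-11,11,36,67),(-7.8,7.8,67,78)]
cv=[(-30,-26,0,45),(26,30,0,45),(-30,-15.5,41,45),(15.5,30,41,45)]
oe=np.vstack([edge(b) for b in ob]); ce=np.vstack([edge(b) for b in cv])
def ins(p,bs): return any(((p[:,0]>b[0])&(p[:,0]<b[1])&(p[:,1]>b[2])&(p[:,1]<b[3])).any() for b in bs)
def free(x,z,th):
    c,s=np.cos(th),np.sin(th); M=np.array([[c,s],[-s,c]])
    return not ins(ce@M.T+[x,z],ob) and not ins((oe-[x,z])@M,cv)
T=np.radians(25)
def E(x,z,th):
    c,s=np.cos(th),np.sin(th); X=x+28*s; Z=z+28*c; return X*np.sin(T)+Z*np.cos(T)
for y in range(-28,-13,2):
  for seed in (0,1):
    rng=np.random.default_rng(seed); h=42
    x=y*np.cos(T)+h*np.sin(T); z=-y*np.sin(T)+h*np.cos(T); th=T; e=E(x,z,th); f=free(x,z,th)
    for i in range(5000):
        d=rng.normal(size=3)*[.5,.5,.012]; n=(x+d[0],z+d[1],th+d[2])
        if E(*n)<e+.01 and free(*n): x,z,th=n; e=E(*n)
    print(y,f,"end",round(x,1),round(z,1),round(np.degrees(th),1))
E
python3 sim.py
```

```text
-28 True end -4.9 34.2 -18.7
-28 True end -5.6 34.2 -17.5
-26 True end -2.1 34.2 -22.7
-26 True end -4.0 8.1 -0.0
-24 True end -4.0 8.1 -0.2
-24 True end -4.0 8.1 -0.1
-22 True end -3.9 8.1 -0.2
-22 True end -4.0 8.1 0.0
-20 True end -4.0 8.1 0.0
-20 True end -4.0 8.1 -0.1
-18 True end -3.8 8.0 -0.0
-18 True end -4.0 8.1 0.0
-16 True end -3.9 8.1 -0.1
-16 True end -4.0 8.0 0.0
-14 False end -3.9 8.1 -0.1
-14 False end -4.0 8.1 -0.0
```

Emit:
move_arm:
  rows:
    - [0, 0, 8, 0, 40]
    - [0, -3.5, 8, 0, 40]
    - [0, -3.5, 6, 0, 40]
    - [0, -3.5, 6, 0, 40]

```text
time: 11.88
tcp_pos: [0.6044, 0.1176, 0.1177]
orientation: [3.14, 0.086, -0.004]
wrist_force: [-0.1, -0.1, -1.2]
finger_gap: 0.0593
grasp_force: 67.7
```

Run:
```python
from h import *
s=read_state(); print(s["tcp_pos"],s["wrist_force"])
p=get_image("top"); f=p["frame"][160:182,180:212].astype(int)
P=cloud(p)
print("stud tip px",pix(p,(.5763,.104,.1672)))
m=(P[...,2]<.172)&(abs(P[...,0]-.575)<.022)&(abs(P[...,1]-.115)<.025)
v,u=np.nonzero(m); print(list(zip(u,v))[:3],u.min(),u.max(),v.min(),v.max())
# hole px centroid -> back project to cover top plane
zt=s["tcp_pos"][2]+.0667
def ray(u,v):
    d=att(p)@np.array([(u-p["cx"])/p["fx"],-(v-p["cy"])/p["fy"],-1]); o=np.array(p["origin"]); return o+d*(zt-o[2])/d[2]
print("hole centre",ray((u.min()+u.max())/2,(v.min()+v.max())/2),ray(u.min(),v.min()),ray(u.max(),v.max()))
for vv in range(v.min(),v.max()+1): print(vv,[ (tuple(p["frame"][vv,uu]),int(P[vv,uu,2]*1000)) if False else (int(p["frame"][vv,uu].max()),int(p["frame"][vv,uu].min()),int(P[vv,uu,2]*1000)) for uu in range(u.min(),u.max()+1)])
```

```text
[0.6044087  0.11761049 0.11766909] [-0.07342166 -0.06595545 -1.16488484]
stud tip px (np.float64(200.46598348397055), np.float64(171.3257391347879))
[(np.int64(193), np.int64(166)), (np.int64(194), np.int64(166)), (np.int64(195), np.int64(166))] 191 214 166 184
hole centre [0.56353997 0.09409314 0.18436909] [0.58801486 0.12446804 0.18436909] [0.53916036 0.06383648 0.18436909]
166 [(35, 33, 181), (45, 26, 126), (92, 28, 135), (99, 30, 134), (92, 31, 134), (73, 43, 130), (59, 55, 138), (49, 46, 183), (52, 51, 188), (102, 99, 187), (99, 93, 183), (99, 95, 184), (102, 97, 182), (104, 99, 183), (95, 90, 183), (25, 24, 178), (23, 18, 168), (23, 22, 155), (31, 29, 145), (63, 57, 81), (111, 101, 80), (112, 101, 74), (106, 98, 75), (112, 102, 73)]
167 [(14, 13, 128), (41, 16, 129), (98, 23, 130), (103, 21, 134), (99, 24, 128), (97, 33, 127), (81, 33, 129), (72, 31, 127), (64, 51, 180), (103, 99, 187), (99, 95, 182), (103, 100, 181), (99, 95, 185), (101, 97, 186), (98, 93, 184), (28, 26, 179), (21, 18, 164), (18, 17, 155), (30, 28, 147), (56, 51, 81), (107, 95, 77), (109, 97, 76), (106, 96, 77
[... 5560 characters left out ...]
81), (49, 47, 185), (51, 50, 184), (49, 49, 186), (49, 47, 187), (51, 50, 182), (48, 45, 180), (53, 50, 187), (50, 49, 185), (52, 51, 189), (45, 44, 182), (52, 50, 184), (54, 51, 177), (49, 47, 184), (40, 36, 184), (27, 24, 177), (28, 25, 162), (22, 20, 154), (27, 21, 136), (82, 74, 82), (113, 101, 73), (110, 98, 78), (108, 99, 74)]
184 [(99, 97, 184), (52, 51, 179), (48, 46, 1385), (48, 46, 181), (46, 44, 185), (51, 49, 185), (50, 47, 180), (54, 53, 185), (48, 45, 183), (52, 50, 182), (51, 49, 184), (47, 45, 180), (50, 47, 181), (52, 51, 184), (53, 51, 181), (44, 44, 185), (25, 22, 173), (27, 25, 164), (24, 21, 151), (33, 28, 140), (80, 73, 75), (112, 102, 74), (109, 99, 79), (107, 97, 74)]
```

Emit:
move_arm:
  rows:
    - [1, 1.5, 0, 0, 40]
    - [1, 1.5, 0, 0, 40]
    - [1, 1.0, 0, 0, 62]
    - [1, -1, 0, 0, 66]
    - [1, -4, 0, 0, 72]
    - [1, -7.5, 0, 0, 80]
    - [1, -10, 0, 0, 85]
    - [1, -10, 0, 0, 85]

```text
time: 12.92
tcp_pos: [0.6061, 0.1075, 0.1191]
orientation: [-3.14, -0.085, 0.0]
wrist_force: [0.1, 0.1, -0.3]
finger_gap: 0.0852
grasp_force: 0.0
```

```bash
cat > cov.py <<'E'
from h import *
s=read_state(); print(s["time"],s["tcp_pos"],s["finger_gap"],s["wrist_force"])
n=np.array([.0225,-.4220,.9063]);n/=np.linalg.norm(n); O=np.array([.5745,.137,.0963])
e=np.array([-.0535,.9986]); T=np.radians(25); xj=np.array([e[0]*np.cos(T),e[1]*np.cos(T),np.sin(T)]); yj=np.cross(n,xj)
for name in ["top","scene","wrist"]:
    p=get_image(name); P=(wcloud if name=="wrist" else cloud)(p); C=p["frame"].astype(int)
    D=P-O; a,b,h=D@xj*1000,D@yj*1000,D@n*1000
    m=(abs(a)<45)&(abs(b)<85)&(h>30)&(h<110)&(p["z_map"]>0)&(C.max(-1)-C.min(-1)<12)&(C.max(-1)>38)
    print(name,m.sum(),"hist h",np.histogram(h[m],np.arange(30,111,8))[0])
    k=m&(h>40)
    if k.sum()>30:
        q=np.c_[a[k],b[k],np.ones(k.sum())]; hh=h[k]
        for _ in range(6):
            c=np.linalg.lstsq(q,hh,rcond=None)[0]; r=abs(hh-q@c); g=r<max(3,np.median(r)*2); q=q[g];hh=hh[g]
        print("  plane h=",c.round(3),len(hh),"rect",cv2.minAreaRect(q[:,:2].astype(np.float32)))
E
python3 cov.py
```

```text
12.925 [0.606137   0.10748307 0.11914198] 0.0851926536341985 [ 0.05875778  0.06477076 -0.28942577]
top 653 hist h [  4   1  19  41 167 150 192  71   5   3]
  plane h= [-4.9800e-01 -1.9000e-02  8.1208e+01] 423 rect ((11.67568588256836, -0.36560821533203125), (139.73435974121094, 50.26215744018555), 89.02923583984375)
scene 1241 hist h [ 20  29  42 126 426 261 223  97   9   8]
  plane h= [-4.9200e-01 -2.3000e-02  8.1443e+01] 902 rect ((4.29852294921875, -0.5343551635742188), (141.4024658203125, 77.99517059326172), 89.39458465576172)
wrist 20669 hist h [ 103  230  246  588 5668 5127 5683 2847   78   99]
  plane h= [-5.0800e-01 -2.0000e-02  8.2442e+01] 16914 rect ((-0.226165771484375, -31.26287078857422), (88.45775604248047, 83.36182403564453), 5.189138889312744)
```

Emit:
move_arm:
  rows:
    - [0, -3, 0, 0, 85]
    - [0, -6, 0, 0, 85]
    - [0, -8, 0, 0, 85]
    - [0, -10, 0, 0, 85]
    - [0, -10, 0, 0, 85]

```text
time: 13.7
tcp_pos: [0.6061, 0.0975, 0.1191]
orientation: [3.14, 0.086, -0.0]
wrist_force: [0.1, 0.2, -0.2]
finger_gap: 0.085
grasp_force: 0.0
```

```bash
python3 cov.py
```

```text
13.7 [0.60609772 0.09747353 0.1190552 ] 0.08502541393806996 [ 0.05324094  0.21148936 -0.16565971]
top 619 hist h [  2  15 365 236   1   0   0   0   0   0]
  plane h= [ 1.3000e-02 -3.0000e-03  5.3483e+01] 442 rect ((-2.7921676635742188, 19.194400787353516), (100.52579498291016, 54.1259765625), 87.16490936279297)
scene 1349 hist h [119 108 781 314  11   7   4   2   1   2]
  plane h= [ 3.000e-03 -1.000e-03  5.324e+01] 992 rect ((-1.7398929595947266, -0.10440826416015625), (141.48471069335938, 62.80559539794922), 87.9192123413086)
wrist 16232 hist h [ 304  352 8244 6988   99  127   78   31    0    9]
  plane h= [-0.    -0.    53.934] 14876 rect ((-2.852682113647461, -15.977287292480469), (106.08863067626953, 61.269527435302734), 87.43797302246094)
```

Emit:
move_arm:
  rows:
    - [0, 0, 50, 0, 85]
    - [0, 0, 110, 0, 85]
    - [0, -40, 130, 10.5, 85]
    - [0, -90, 130, 21, 60]
    - [0, -145, 130, 31.5, 40]
    - [-6, -200, 130, 42, 40]
    - [-12, -255, 130, 52.5, 40]
    - [-18, -310, 130, 63, 40]
    - [-23, -355, 130, 73.5, 40]
    - [-23, -365, 130, 84, 40]
  newtons: 50

```text
time: 15.1
tcp_pos: [0.5824, -0.2706, 0.2488]
orientation: [2.273, 2.168, -0.001]
wrist_force: [-0.2, 0.4, 0.2]
finger_gap: 0.0396
grasp_force: 0.0
```

Emit:
move_arm:
  rows:
    - [0, 0, 0, 10.5, 40]
    - [0, 0, 0, 21, 40]
    - [0, 0, -30, 31.5, 40]
    - [0, 0, -60, 42, 40]
    - [0, 0, -90, 52.8, 40]
    - [0, 0, -120, 52.8, 40]
    - [0, 0, -120, 52.8, 40]
    - [0, 0, -120, 52.8, 40]

```text
time: 16.1
tcp_pos: [0.5838, -0.2675, 0.1301]
orientation: [1.076, 2.95, -0.0]
wrist_force: [0.3, 0.5, 1.0]
finger_gap: 0.0402
grasp_force: 0.0
```

```bash
cat > nut.py <<'E'
from h import *
s=read_state(); print(s["time"],s["tcp_pos"],s["finger_gap"],np.degrees(s["joint_positions"]).round(1))
rv=R.from_rotvec(s["orientation"]).as_matrix(); print("closing yaw",np.degrees(np.arctan2(rv[1,1],rv[0,1])))
p=get_image("wrist"); P=wcloud(p)
m=(np.hypot(P[...,0]-.583,P[...,1]+.267)<.045)&(P[...,2]>.045)&(P[...,2]<.066)
L=(P-s["tcp_pos"])@rv; m&=(abs(L[...,1])<.018)
print(m.sum(),cv2.minAreaRect((P[m][:,:2]*1000).astype(np.float32)),P[m][:,2].mean()); print("tool frame",cv2.minAreaRect((L[m][:,:2]*1000).astype(np.float32)))
E
python3 nut.py
```

```text
16.1 [ 0.58384701 -0.2675294   0.13007351] 0.040224989984874344 [-28.4  26.1  83.5  -0.   70.2 -78.3]
closing yaw 49.94092920596703
1087 ((580.2256469726562, -266.4231872558594), (11.852832794189453, 62.30821990966797), 49.838382720947266) 0.05589009557217668
tool frame ((3.585306167602539, -1.5060062408447266), (62.311641693115234, 11.852912902832031), 0.09655091166496277)
```

Emit:
move_arm:
  rows:
    - [-2, 0.5, -40, 0, 40]
    - [-2, 0.5, -80, 0, 40]
    - [-2, 0.5, -115, 0, 40]
    - [-2, 0.5, -124, 0, 40]
    - [-2, 0.5, -124, 0, 40]
    - [-2, 0.5, -124, 0, 5]
    - [-2, 0.5, -124, 0, 5]
    - [-2, 0.5, -124, 0, 5]
    - [-2, 0.5, -124, 0, 5]

```text
time: 17.27
tcp_pos: [0.5826, -0.2675, 0.007]
orientation: [1.075, 2.948, -0.001]
wrist_force: [-0.1, -0.1, 5.1]
finger_gap: 0.0112
grasp_force: 51.1
```

Emit:
move_arm:
  rows:
    - [0, 0, 40, 0, 5]
    - [0, 0, 100, 0, 5]
    - [0, 0, 160, 0, 5]
    - [0, 0, 220, -10, 5]
    - [0, 0, 220, -20, 5]
    - [0, 0, 220, -30, 5]
    - [0, 0, 220, -40, 5]
    - [0, 0, 220, -46.8, 5]
    - [0, 0, 220, -46.8, 5]

```text
time: 18.4
tcp_pos: [0.5808, -0.2666, 0.2252]
orientation: [-2.158, -2.283, 0.0]
wrist_force: [0.5, 0.1, -0.4]
finger_gap: 0.0109
grasp_force: 50.1
```

```bash
cat > nt.py <<'E'
from h import *
s=read_state(); t=s["tcp_pos"]; rv=R.from_rotvec(s["orientation"]).as_matrix()
print(s["time"],t,s["finger_gap"],s["grasp_force"],s["wrist_force"],"closing",np.degrees(np.arctan2(rv[1,1],rv[0,1])),np.degrees(s["joint_positions"]).round(1))
for n in ["wrist","scene","top"]:
    p=get_image(n); P=(wcloud if n=="wrist" else cloud)(p); L=(P-t)@rv*1000; z=p["z_map"]>0
    for lo,hi in ((-56,-44),(-40,-26),(-26,-5),(-5,12)):   # tool z (down) bands: wing top ... flange
        m=z&(abs(L[...,0])<45)&(abs(L[...,1])<(9 if lo<-26 else 30))&(L[...,2]>lo)&(L[...,2]<hi)
        if m.sum()>8: q=L[m]; print(n,(lo,hi),m.sum(),"x",np.percentile(q[:,0],[1,99]).round(1),"y",np.percentile(q[:,1],[1,99]).round(1),"z",np.percentile(q[:,2],[1,99]).round(1))
E
python3 nt.py; python3 jun.py | grep -v base
```

```text
Traceback (most recent call last):
  File "nt.py", line 1, in <module>
    from h import *
  File "h.py", line 1, in <module>
    from rig import *
  File "scipy/spatial/_ckdtree.pyx", line 11, in init scipy.spatial._ckdtree
  File "nt.py", line 2, in <module>
    s=read_state(); t=s["tcp_pos"]; rv=R.from_rotvec(s["orientation"]).as_matrix()
      ^^^^^^^^^^
NameError: name 'read_state' is not defined
Traceback (most recent call last):
  File "jun.py", line 1, in <module>
    from h import *
  File "h.py", line 1, in <module>
    from rig import *
  File "scipy/spatial/_ckdtree.pyx", line 11, in init scipy.spatial._ckdtree
  File "nt.py", line 2, in <module>
    s=read_state(); t=s["tcp_pos"]; rv=R.from_rotvec(s["orientation"]).as_matrix()
      ^^^^^^^^^^
NameError: name 'read_state' is not defined
```

`nt.py` shadowed a standard-library module name, so I'll rename it.

```bash
mv nt.py nutool.py; rm -rf __pycache__; python3 nutool.py; python3 jun.py | grep -v base
```

```text
18.4 [ 0.58083853 -0.26656271  0.22522209] 0.010902380367568626 50.06454348564148 [ 0.48035099  0.11088378 -0.35134419] closing 3.2162993631179115 [-28.4  21.9  76.3  -0.   81.8 -31.7]
wrist (-56, -44) 3154 x [-26.   31.4] y [-7.9  7.9] z [-54.4 -44. ]
wrist (-40, -26) 97 x [10.3 31.1] y [-8.9  8.8] z [-39.8 -32.3]
wrist (-26, -5) 701 x [ 1.8 15.5] y [-17.6  14.4] z [-24.6  -5.6]
wrist (-5, 12) 929 x [-6.9 22.5] y [-22.8  19.9] z [-4.4  6.7]
scene (-56, -44) 82 x [-4.8 32. ] y [-7.8  8.1] z [-55.7 -44.2]
scene (-40, -26) 35 x [10.  31.7] y [-4.3  8.9] z [-38.8 -26.8]
scene (-26, -5) 95 x [-9.8 26.6] y [ 2.4 17.3] z [-25.8  -5.1]
scene (-5, 12) 112 x [-17.3  23.5] y [-15.7  22.2] z [-3.9  7.6]
top (-56, -44) 10 x [25.4 32.4] y [-5.8  3.4] z [-52.8 -44.4]
top (-26, -5) 14 x [ 8.  22.1] y [-13.3  -4.6] z [-25.8  -5.4]
top (-5, 12) 20 x [10.  21.8] y [-18.1  -2.8] z [-0.4  7.2]
[ 0.58099351 -0.26662147  0.2251434 ] 0.011071736919313863 50.064940452575684
top junction [0.5725 0.1372 0.0964] 0.62
top stud_tip [0.5764 0.1042 0.1668] 0.64
top tilt 24.45349683615011 az 93.12566805563051 O [0.
[... 639 characters left out ...]
0.88
scene stud_tip [0.575  0.1021 0.1687] 0.78
scene tilt 24.787803598736478 az 92.92061934727109 O [0.57429415 0.13671464 0.09625144] n [ 0.02136222 -0.41871426  0.90786675]
 insul ((0.9651317596435547, -4.7537994384765625), (130.7789306640625, 57.4598274230957), 89.0898666381836)
 stud 0.045 436 a -0.029215079690870137 0.029703561965155858 b -0.02957561056122153 0.029612004892964762
 stud 0.055 92 a -0.02892954526108778 0.02844805393972483 b -0.027726597540176715 0.02400460572565825
 stud 0.066 52 a -0.008580775074600012 0.011030726576839685 b -0.009839719791811015 0.00651417488564585
 stud 0.075 32 a -0.003889917391135252 0.0074919270578925065 b -0.00698008881987334 0.0043441394014867305
```

Emit:
move_arm:
  rows:
    - [-1, 55, 0, 0, 5]
    - [-2, 112, 0, 0, 5]
    - [-3, 170, 0, 0, 5]
    - [-4, 228, 0, 0, 5]
    - [-4.5, 286, 0, 0, 5]
    - [-4.5, 340, 0, 0, 5]
    - [-4.5, 368, 0, 0, 5]
    - [-4.5, 368, -20, 0, 5]
    - [-4.5, 368, -36, 0, 5]
    - [-4.5, 368, -36, 0, 5]

```text
time: 20.1
tcp_pos: [0.5753, 0.1008, 0.1874]
orientation: [-2.158, -2.279, 0.005]
wrist_force: [-0.4, -0.2, -0.6]
finger_gap: 0.011
grasp_force: 50.1
```

```bash
python3 nutool.py
python3 - <<'E'
from h import *
p=get_image("scene"); q=get_image("top")
x,y=pix(p,(.576,.1035,.175)); u,v=pix(q,(.576,.1035,.175)); x,y,u,v=map(int,(x,y,u,v)); print(x,y,u,v)
a=cv2.resize(p["frame"][y-40:y+40,x-40:x+40,::-1],(400,400),interpolation=cv2.INTER_CUBIC)
b=cv2.resize(q["frame"][v-30:v+30,u-30:u+30,::-1],(400,400),interpolation=cv2.INTER_CUBIC); cv2.imwrite("pics/n1.png",np.hstack([a,b]))
E
```

```text
20.1 [0.57526392 0.10081669 0.18736795] 0.010966001632551207 50.06334722042084 [-0.41931332 -0.20616857 -0.62912697] closing 3.1243711982780944 [ 5.8 19.1 86.4 -0.  74.8  2.7]
wrist (-56, -44) 3156 x [-26.1  31.4] y [-7.9  7.8] z [-54.5 -44.1]
wrist (-40, -26) 98 x [10.2 31.1] y [-8.9  8.9] z [-39.9 -32.1]
wrist (-26, -5) 704 x [ 1.8 15.5] y [-17.5  14.3] z [-24.7  -5.6]
wrist (-5, 12) 922 x [-6.9 22.5] y [-22.9  19.9] z [-4.1  6.5]
scene (-56, -44) 115 x [-30.1  31.9] y [-4.4  8. ] z [-55.6 -44.3]
scene (-40, -26) 44 x [-30.6  30.3] y [4.1 7.8] z [-39.8 -26.1]
scene (-26, -5) 67 x [ 0.1 23.1] y [ 2.9 18.5] z [-25.5  -5.1]
scene (-5, 12) 95 x [-13.1  22.7] y [-2.1 23.1] z [-4.5  6.6]
top (-56, -44) 50 x [-30.8  -4.1] y [-8.6  8.5] z [-55.1 -44.4]
top (-40, -26) 12 x [-30.7 -10. ] y [-8.7  0.7] z [-39.1 -26.3]
top (-26, -5) 27 x [-17.    1.2] y [-15.9  -2.4] z [-23.3  -5.7]
top (-5, 12) 47 x [-22.    5.1] y [-20.   22.8] z [-4.3  6.5]
398 310 199 170
```

Emit:
move_arm:
  rows:
    - [1, 2, -4, 0, 5]
    - [1, 2, -8, 0, 5]
    - [1, 2, -12, 0, 5]
    - [1, 2, -15, 0, 5]
    - [1, 2, -17, 0, 5]
    - [1, 2, -17, 0, 5]
  newtons: 25

```text
time: 21.1
tcp_pos: [0.5775, 0.1033, 0.1719]
orientation: [-2.159, -2.281, 0.0]
wrist_force: [0.1, -0.1, -0.5]
finger_gap: 0.0109
grasp_force: 50.1
```

Emit:
move_arm:
  rows:
    - [0.2, -2.2, -0.6, 0, 5]
    - [0.3, -4.4, -1.1, 0, 5]
    - [0.4, -6.5, -1.8, 0, 5]
    - [0.5, -8.7, -2.6, 0, 5]
    - [0.5, -8.7, -2.6, 0, 5]

```text
time: 21.72
tcp_pos: [0.5785, 0.0977, 0.1706]
orientation: [-2.158, -2.279, -0.008]
wrist_force: [-0.2, 8.0, 3.1]
finger_gap: 0.0109
grasp_force: 50.8
```

```bash
cat > ntilt.py <<'E'
from h import *
s=read_state(); t=s["tcp_pos"]; rv=R.from_rotvec(s["orientation"]).as_matrix()
n=np.array([.0225,-.4220,.9063]);n/=np.linalg.norm(n); O=np.array([.5745,.137,.0963])
e=np.array([-.0535,.9986]); T=np.radians(25); xj=np.array([e[0]*np.cos(T),e[1]*np.cos(T),np.sin(T)]); yj=np.cross(n,xj)
print(s["time"],t.round(4),s["finger_gap"],s["grasp_force"],s["wrist_force"].round(1),s["wrist_torque"].round(2),"q6",np.degrees(s["joint_positions"][5]).round(0))
Q=[]
for name in ["scene","top","wrist"]:
    p=get_image(name); P=(wcloud if name=="wrist" else cloud)(p); C=p["frame"].astype(int)
    D=P-O; a,b,h=D@xj*1000,D@yj*1000,D@n*1000
    m=(p["z_map"]>0)&(C.max(-1)<60)&(np.hypot(a,b)<36)&(h>56)&(h<130)
    # flange ring: near-black, h small
    for lo in range(56,125,8):
        k=m&(h>lo)&(h<=lo+8)
        if k.sum()>6: print(name,lo,k.sum(),"a",np.percentile(a[k],[2,98]).round(0),"b",np.percentile(b[k],[2,98]).round(0))
E
python3 ntilt.py
```

```text
21.725 [0.5785 0.0977 0.1706] 0.010906304950807726 50.769410133361816 [-0.2  8.   3.1] [1.69 0.22 0.  ] q6 2.0
scene 72 52 a [-1. 17.] b [-22.   0.]
scene 80 47 a [-12.  17.] b [-24.  -4.]
scene 88 24 a [-1. 24.] b [-19.  -6.]
scene 96 49 a [ 8. 34.] b [-19.  -7.]
scene 104 15 a [16. 35.] b [-12.  -7.]
scene 112 17 a [-3. 35.] b [-10.   6.]
scene 120 39 a [-13.  35.] b [-14.   5.]
top 80 26 a [-24.  -1.] b [-20.  19.]
top 88 13 a [-23.   1.] b [-1. 15.]
top 96 8 a [-13.   3.] b [ 3. 14.]
top 104 10 a [-9.  1.] b [ 4. 14.]
top 120 15 a [-12.   9.] b [-13.  11.]
wrist 64 62 a [11. 17.] b [-14.  15.]
wrist 72 723 a [ 0. 17.] b [-21.  20.]
wrist 80 321 a [-10.  16.] b [-21.  21.]
wrist 88 157 a [ 8. 19.] b [-16.  15.]
wrist 96 547 a [ 9. 20.] b [-16.  15.]
wrist 104 44 a [ 7. 20.] b [-17.  16.]
wrist 112 191 a [16. 24.] b [-18.  18.]
wrist 120 1496 a [ 6. 35.] b [-18.  17.]
```

Emit:
move_arm:
  rows:
    - [0, 0, 0, 0, 9]
    - [0, -2, -0.7, 0, 9]
    - [0.2, -4.2, -2, 0, 9]
    - [0.3, -6.3, -3.2, 0, 9]
    - [0.4, -8.4, -4.4, 0, 9]
    - [0.4, -8.4, -4.4, 0, 9]
  newtons: 20

```text
time: 22.62
tcp_pos: [0.5792, 0.0888, 0.1672]
orientation: [-2.159, -2.28, -0.008]
wrist_force: [-1.8, 5.9, 7.9]
finger_gap: 0.011
grasp_force: 52.4
```

```bash
python3 ntilt.py
```

```text
22.625 [0.5792 0.0888 0.1672] 0.010957812436653318 52.426217794418335 [-1.8  5.9  7.9] [1.48 0.48 0.01] q6 1.0
scene 72 82 a [-12.  18.] b [-24.   5.]
scene 80 46 a [-17.  16.] b [-24.  -5.]
scene 88 30 a [-6. 18.] b [-19.  -5.]
scene 96 55 a [-3. 28.] b [-19.  -7.]
scene 104 35 a [ 3. 35.] b [-18.  -4.]
scene 112 24 a [10. 34.] b [-17.  -7.]
scene 120 60 a [15. 35.] b [-14.   5.]
top 72 8 a [-24. -15.] b [ 5. 17.]
top 80 12 a [-24. -10.] b [ 0. 18.]
top 120 10 a [-18.  -1.] b [-11.  15.]
wrist 64 53 a [12. 18.] b [-13.  13.]
wrist 72 1149 a [-5. 17.] b [-21.  21.]
wrist 80 338 a [-11.  15.] b [-20.  20.]
wrist 88 227 a [ 5. 16.] b [-16.  16.]
wrist 96 755 a [ 3. 17.] b [-16.  16.]
wrist 104 302 a [-2. 36.] b [-16.  16.]
wrist 112 170 a [ 7. 14.] b [-18.  18.]
wrist 120 1611 a [-2. 36.] b [-18.  17.]
```

Emit:
move_arm:
  rows:
    - [-0.5, -2, -1.5, 0, 9]
    - [-0.9, -4.4, -3, 0, 9]
    - [-1, -4.4, -4.5, 0, 9]
    - [-1.2, -3, -7, 0, 9]
    - [-1.3, -1.5, -9.5, 0, 9]
    - [-1.4, -0.4, -12, 0, 9]
    - [-1.4, -0.4, -12, 0, 9]

```text
time: 23.65
tcp_pos: [0.5812, 0.083, 0.1604]
orientation: [2.151, 2.274, 0.008]
wrist_force: [-5.1, -8.4, 31.0]
finger_gap: 0.0113
grasp_force: 58.6
```

```bash
python3 ntilt.py
```

```text
23.65 [0.5812 0.083  0.1604] 0.011259378087284985 58.55232059955597 [-5.1 -8.4 31. ] [-0.73  1.04  0.12] q6 1.0
scene 64 14 a [ 1. 18.] b [-24.   8.]
scene 72 108 a [-20.  20.] b [-25.   9.]
scene 80 38 a [-7. 15.] b [-20.  -1.]
scene 88 35 a [-8. 16.] b [-21.  -8.]
scene 96 66 a [-5. 25.] b [-20.  -8.]
scene 104 32 a [ 0. 31.] b [-18.  -2.]
scene 112 38 a [ 4. 33.] b [-13.   3.]
scene 120 62 a [-28.  33.] b [-15.   2.]
top 112 7 a [-23. -11.] b [-17.   9.]
top 120 23 a [-28.  -7.] b [-11.  15.]
wrist 64 122 a [ 7. 19.] b [-21.  18.]
wrist 72 1428 a [-9. 19.] b [-22.  19.]
wrist 80 473 a [ 4. 16.] b [-17.  14.]
wrist 88 335 a [ 3. 14.] b [-17.  14.]
wrist 96 1094 a [-6. 27.] b [-17.  14.]
wrist 104 256 a [-1. 31.] b [-18.  16.]
wrist 112 585 a [ 0. 33.] b [-20.  17.]
wrist 120 2037 a [-10.  32.] b [-19.  15.]
```

Emit:
move_arm:
  rows:
    - [0, 0, 4, 0, 9]
    - [-1, 1, 5, 0, 9]
    - [-1, 1, 5, 0, 14]
    - [-1, 1, 5, 0, 18]
    - [-1, 1, 5, 0, 18]

```text
time: 24.42
tcp_pos: [0.5757, 0.0869, 0.1573]
orientation: [-2.159, -2.281, 0.002]
wrist_force: [0.2, -0.3, -0.6]
finger_gap: 0.0181
grasp_force: 0.0
```

```bash
python3 ntilt.py
```

```text
24.425 [0.5757 0.0869 0.1573] 0.018065359711459002 0.0 [ 0.2 -0.3 -0.6] [0.03 0.   0.01] q6 1.0
scene 64 87 a [-17.  22.] b [-22.  18.]
scene 72 67 a [-4. 21.] b [-18.  12.]
scene 80 44 a [-4. 16.] b [-18.   4.]
scene 88 44 a [-5. 14.] b [-18.  -5.]
scene 96 32 a [ 0. 23.] b [-16.   0.]
scene 104 26 a [ 4. 26.] b [-15.   9.]
scene 112 38 a [-35.  27.] b [-11.  11.]
scene 120 59 a [-31.  26.] b [-13.   5.]
top 104 11 a [-32. -11.] b [-8.  5.]
top 112 34 a [-36.  -7.] b [-10.  20.]
top 120 34 a [-32.  -3.] b [-9. 23.]
wrist 64 941 a [-9. 21.] b [-19.  23.]
wrist 72 922 a [ 4. 20.] b [-14.  19.]
wrist 80 684 a [ 1. 15.] b [-14.  17.]
wrist 88 673 a [-16.  13.] b [-15.  17.]
wrist 96 622 a [-6. 25.] b [-14.  16.]
wrist 104 517 a [-2. 27.] b [-18.  24.]
wrist 112 1341 a [-17.  27.] b [-18.  24.]
wrist 120 1874 a [-26.  25.] b [-18.  24.]
```

Emit:
move_arm:
  rows:
    - [1, 2.5, 0, 0, 25]
    - [1, 2.5, 0, -10, 25]
    - [1, 2.5, 0, -20, 25]
    - [1, 2.5, -0.5, -30, 25]
    - [1, 2.8, -1, -40, 25]
    - [1, 3, -1.5, -50, 25]
    - [1, 3.2, -2, -60, 25]
    - [1, 3.4, -2.3, -70, 25]
    - [1, 3.6, -2.6, -80, 25]
    - [1, 3.7, -3, -90, 25]
  newtons: 40

```text
time: 25.82
tcp_pos: [0.5776, 0.0907, 0.1555]
orientation: [-3.141, -0.077, -0.002]
wrist_force: [1.1, -0.6, 0.1]
finger_gap: 0.025
grasp_force: 0.3
```

```bash
cat > wing.py <<'E'
from h import *
s=read_state(); t=s["tcp_pos"]
n=np.array([.0225,-.4220,.9063]);n/=np.linalg.norm(n); O=np.array([.5745,.137,.0963])
e=np.array([-.0535,.9986]); T=np.radians(25); xj=np.array([e[0]*np.cos(T),e[1]*np.cos(T),np.sin(T)]); yj=np.cross(n,xj)
rv=R.from_rotvec(s["orientation"]).as_matrix()
print(s["time"],t.round(4),s["finger_gap"].round(4),s["grasp_force"].round(1),s["wrist_force"].round(1),s["wrist_torque"].round(2),"q6",np.degrees(s["joint_positions"][5]).round(0),"closing",np.degrees(np.arctan2(rv[1,1],rv[0,1])).round(1))
allp=[]
for name in ["scene","top","wrist"]:
    p=get_image(name); P=(wcloud if name=="wrist" else cloud)(p); C=p["frame"].astype(int)
    D=P-O; a,b,h=D@xj*1000,D@yj*1000,D@n*1000
    L=(P-t)@rv*1000
    fing=(abs(L[...,0])<16)&(L[...,2]<-20)&(abs(L[...,1])>s["finger_gap"]*500-2)
    m=(p["z_map"]>0)&(C.max(-1)<60)&(np.hypot(a,b)<37)&~fing
    f=m&(h>54)&(h<78)&(np.hypot(a,b)<24)
    w=m&(h>94)&(h<128)&(L[...,2]>-56)
    r="flange h pct %s"%np.percentile(h[f],[5,25,50,75]).round(1) if f.sum()>10 else ""
    if w.sum()>15:
        q=np.c_[a[w],b[w]].astype(np.float32); rc=cv2.minAreaRect(q); c=q-q.mean(0); ev=np.linalg.svd(c,full_matrices=False)[2][0]
        r+=" wing n=%d phi=%.0f hmax=%.1f rect=%s"%(w.sum(),np.degrees(np.arctan2(ev[1],ev[0]))%180,np.percentile(h[w],97),np.round(rc[0]+rc[1]+(rc[2],),0))
    print(name,r)
E
python3 wing.py
```

```text
Traceback (most recent call last):
  File "wing.py", line 6, in <module>
    print(s["time"],t.round(4),s["finger_gap"].round(4),s["grasp_force"].round(1),s["wrist_force"].round(1),s["wrist_torque"].round(2),"q6",np.degrees(s["joint_positions"][5]).round(0),"closing",np.degrees(np.arctan2(rv[1,1],rv[0,1])).round(1))
                               ^^^^^^^^^^^^^^^^^^^^^
AttributeError: 'float' object has no attribute 'round'
```

```bash
sed -i 's/s\["finger_gap"\].round(4),s\["grasp_force"\].round(1)/round(s["finger_gap"],4),round(s["grasp_force"],1)/' wing.py; python3 wing.py
```

```text
25.825 [0.5776 0.0907 0.1555] 0.025 0.3 [ 1.1 -0.6  0.1] [-0.1  -0.02  0.  ] q6 92.0 closing -87.2
scene flange h pct [54.9 66.  67.8 70.7] wing n=200 phi=101 hmax=123.3 rect=[ 2. -8. 13. 44.  9.]
top flange h pct [60.8 63.9 65.7 69.1] wing n=64 phi=98 hmax=124.0 rect=[-2. 20. 12. 28.  3.]
wrist flange h pct [64.7 67.3 68.1 69.6] wing n=4324 phi=97 hmax=123.5 rect=[-0.  2. 12. 62.  8.]
```

Emit:
move_arm:
  rows:
    - [0, 0.2, -0.5, -10, 25]
    - [0, 0.4, -1, -20, 25]
    - [0, 0.8, -1.5, -30, 25]
    - [0, 1.2, -2, -40, 25]
    - [0, 1.6, -3, -50, 25]
    - [0, 1.6, -3, -57, 25]
    - [0, 1.6, -3, -57, 25]

```text
time: 26.85
tcp_pos: [0.5771, 0.0922, 0.1521]
orientation: [2.804, -1.417, -0.0]
wrist_force: [-0.0, 0.4, 0.8]
finger_gap: 0.0249
grasp_force: 0.1
```

```bash
python3 wing.py
```

```text
26.85 [0.5771 0.0922 0.1521] 0.0249 0.1 [-0.   0.4  0.8] [ 0.02  0.03 -0.01] q6 149.0 closing -143.6
scene flange h pct [56.2 63.1 64.8 66.9] wing n=125 phi=43 hmax=119.5 rect=[-0. -5. 62. 13. 45.]
top flange h pct [55.3 62.7 64.  66.3] wing n=43 phi=47 hmax=121.4 rect=[-0. -3. 60. 11. 45.]
wrist flange h pct [54.3 63.4 64.3 65.1] wing n=3093 phi=43 hmax=119.9 rect=[-2. -4. 61. 13. 43.]
```

Emit:
move_arm:
  rows:
    - [0, 0, 45, 0, 25]
    - [0, 0, 45, 10.5, 25]
    - [0, 0, 45, 21, 25]
    - [0, 0, 45, 31.5, 25]
    - [0, 0, 45, 42, 25]
    - [0, 0, 45, 52.5, 25]
    - [0, 0, 45, 63, 25]
    - [0, 0, 45, 73.5, 25]
    - [0, 0, 45, 84, 25]
    - [0, 0, 45, 94.5, 25]

```text
time: 28.25
tcp_pos: [0.5771, 0.0921, 0.197]
orientation: [-2.941, -1.103, 0.0]
wrist_force: [-0.4, 0.4, -0.5]
finger_gap: 0.0251
grasp_force: 0.0
```

Emit:
move_arm:
  rows:
    - [0, 0, 0, 10.5, 25]
    - [0, 0, 0, 21, 25]
    - [0, 0, 0, 31.5, 25]
    - [0, 0, 0, 42, 25]
    - [0, 0, 0, 52.5, 25]
    - [0, 0, 0, 63, 25]
    - [0, 0, 0, 73.5, 25]
    - [0, 0, 0, 84, 25]
    - [0, 0, 0, 90, 25]
    - [0, 0, 0, 90, 25]

```text
time: 29.5
tcp_pos: [0.5771, 0.0921, 0.197]
orientation: [-1.311, -2.855, 0.0]
wrist_force: [1.0, -0.0, 0.7]
finger_gap: 0.025
grasp_force: 0.0
```

```bash
python3 wing.py
```

```text
29.5 [0.5771 0.0921 0.197 ] 0.025 0.0 [ 1.  -0.   0.7] [ 0.05 -0.    0.03] q6 -36.0 closing 40.7
scene flange h pct [60.8 64.5 66.4 70.5] wing n=159 phi=40 hmax=119.6 rect=[-13. -13.  31.  12.  39.]
top flange h pct [58.5 62.1 64.  65.3] wing n=61 phi=42 hmax=121.3 rect=[-3. -1. 61. 12. 41.]
wrist flange h pct [63.6 65.8 66.9 70.7] wing n=2609 phi=43 hmax=121.7 rect=[-2.  1. 62. 13. 41.]
```

Emit:
move_arm:
  rows:
    - [0, 0, -30, 0, 25]
    - [0, 0, -44, 0, 25]
    - [0, 0, -44.5, -10, 25]
    - [0, 0, -45, -20, 25]
    - [0, 0.3, -45.5, -30, 25]
    - [0, 0.5, -46, -40, 25]
    - [0, 0.8, -46.5, -50, 25]
    - [0, 1, -47, -60, 25]
    - [0, 1.2, -47.3, -70, 25]
    - [0, 1.3, -47.6, -80, 25]

```text
time: 30.9
tcp_pos: [0.5792, 0.0722, 0.1618]
orientation: [2.813, 1.32, -0.009]
wrist_force: [-23.9, -24.9, 2.9]
finger_gap: 0.0251
grasp_force: 18.1
```

```bash
python3 wing.py
```

```text
30.9 [0.5792 0.0722 0.1618] 0.0251 18.1 [-23.9 -24.9   2.9] [-3.96  4.18  0.41] q6 45.0 closing -39.7
scene flange h pct [55.7 59.2 62.7 68.8] wing n=251 phi=34 hmax=117.1 rect=[-0. -8. 61. 12. 36.]
top flange h pct [58.1 60.1 61.3 64.3]
wrist flange h pct [57.3 59.9 62.8 69.3] wing n=3891 phi=29 hmax=118.3 rect=[-1. -4. 61. 26. 18.]
```

Emit:
move_arm:
  rows:
    - [0, -12, 10, 10, 25]
    - [0, -15, 40, 10, 25]
    - [0, -10, 60, 10, 25]
    - [0, 0, 60, 10, 25]
    - [0, 0, 60, 10, 25]

```text
time: 31.68
tcp_pos: [0.5765, 0.0943, 0.2086]
orientation: [-2.71, -1.587, 0.002]
wrist_force: [-0.7, -1.2, 0.4]
finger_gap: 0.0248
grasp_force: 0.0
```

```bash
python3 wing.py; python3 cov.py | tail -6
python3 - <<'E'
from h import *
p=get_image("scene"); q=get_image("top"); w=get_image("wrist")
a=cv2.resize(p["frame"][265:345,360:440,::-1],(390,390),interpolation=cv2.INTER_CUBIC)
b=cv2.resize(w["frame"][100:400,170:470,::-1],(390,390)); cv2.imwrite("pics/n2.png",np.hstack([a,b]))
E
```

```text
31.675 [0.5765 0.0943 0.2086] 0.0248 0.0 [-0.7 -1.2  0.4] [-0.05 -0.05  0.04] q6 34.0 closing -29.3
scene flange h pct [55.5 59.1 61.6 69.1] wing n=292 phi=32 hmax=115.9 rect=[-0. -4. 62. 13. 33.]
top flange h pct [55.4 57.5 60.  62.7] wing n=95 phi=32 hmax=116.7 rect=[-3. -2. 60. 12. 31.]
wrist flange h pct [57.6 60.  61.8 69. ] wing n=2363 phi=33 hmax=116.6 rect=[-2. -1. 64. 13. 31.]
top 624 hist h [ 18  20 367 217   0   0   0   0   1   1]
  plane h= [-1.2000e-02  3.0000e-03  5.2997e+01] 434 rect ((-1.6752090454101562, 0.5937728881835938), (139.00918579101562, 58.3674430847168), 86.78500366210938)
scene 1799 hist h [173 183 979 409   2   0   4   5   7  37]
  plane h= [-1.3000e-02  2.0000e-03  5.3507e+01] 1140 rect ((0.2579078674316406, -0.6414031982421875), (140.62660217285156, 61.38078308105469), 86.83830261230469)
wrist 10518 hist h [ 778  847 5031 3811    0    0   11    4   10   26]
  plane h= [-7.0000e-03  0.0000e+00  5.3893e+01] 8090 rect ((-1.8750572204589844, 1.414947509765625), (140.72476196289062, 61.83802795410156), 87.64022064208984)
```

View pics/n2.png

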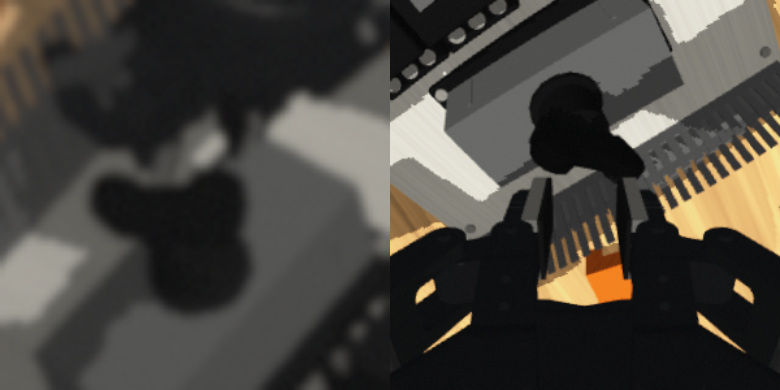

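Emit:
move_arm:
  rows:
    - [0, -1.5, 0, 10.5, 45]
    - [0, -1.5, 0, 21, 45]
    - [0, -1.5, 0, 31.5, 45]
    - [0, -1.5, 0, 42, 45]
    - [0, -1.5, 0, 53, 45]
    - [0, -1.5, -10, 64, 45]
    - [0, -1.5, -30, 64, 45]
    - [0, -1.5, -50, 64, 45]
    - [0, -1.5, -58.5, 64, 45]
    - [0, -1.5, -58.5, 64, 45]
  newtons: 30

```text
time: 33.38
tcp_pos: [0.5768, 0.0918, 0.1506]
orientation: [-1.459, -2.781, 0.001]
wrist_force: [-0.3, 0.6, 0.2]
finger_gap: 0.0451
grasp_force: 0.0
```

Emit:
move_arm:
  rows:
    - [0, 0, 0, 0, 20]
    - [0, 0, 0, 0, 20]
    - [0, 0, 0, 0, 20]

```text
time: 33.75
tcp_pos: [0.5775, 0.092, 0.1516]
orientation: [1.459, 2.781, 0.001]
wrist_force: [0.1, 0.4, -0.3]
finger_gap: 0.0198
grasp_force: 0.0
```

```bash
python3 wing.py
```

```text
33.75 [0.5775 0.092  0.1516] 0.0198 0.0 [ 0.1  0.4 -0.3] [ 0.01 -0.02 -0.02] q6 -30.0 closing 34.6
scene flange h pct [55.7 58.7 60.8 65.2] wing n=121 phi=30 hmax=113.5 rect=[ 0. -3. 62. 13. 31.]
top flange h pct [56.2 59.3 60.3 62. ] wing n=38 phi=35 hmax=114.2 rect=[-2. -2. 59. 11. 31.]
wrist flange h pct [58.3 60.5 61.9 69.3] wing n=2473 phi=32 hmax=115.3 rect=[-1. -0. 62. 12. 31.]
```

Emit:
move_arm:
  rows:
    - [0, 0, 0, -10, 20]
    - [0, 0.1, -0.3, -20, 20]
    - [0, 0.2, -0.6, -30, 20]
    - [0, 0.4, -0.9, -40, 20]
    - [0, 0.5, -1.2, -50, 20]
    - [0, 0.6, -1.5, -60, 21]
    - [0, 0.8, -1.8, -70, 23]
    - [0, 0.9, -2.1, -80, 24]

```text
time: 34.9
tcp_pos: [0.5766, 0.0929, 0.1499]
orientation: [2.908, 1.188, -0.001]
wrist_force: [-2.5, 0.1, 8.6]
finger_gap: 0.0241
grasp_force: 33.6
```

```bash
python3 wing.py
```

```text
34.9 [0.5766 0.0929 0.1499] 0.0241 33.6 [-2.5  0.1  8.6] [0.28 0.81 1.16] q6 51.0 closing -45.6
scene flange h pct [55.2 57.7 59.4 66.1] wing n=111 phi=160 hmax=111.8 rect=[10. -4. 12. 43. 70.]
top flange h pct [54.4 56.3 57.2 60.1] wing n=63 phi=157 hmax=116.0 rect=[-15.   6.  12.  31.  65.]
wrist flange h pct [55.7 58.  59.  65.9] wing n=2063 phi=157 hmax=113.4 rect=[ 2.  0. 13. 59. 69.]
```

Emit:
move_arm:
  rows:
    - [0, 0, 0, 9, 24]
    - [0, 0, 0, 18, 24]
    - [0, 0, 0, 26, 24]
    - [0, 0, 0, 26, 5]
    - [0, 0, 0, 26, 5]
    - [0, 0, 0, 26, 5]
    - [0, 0, 0, 26, 5]
  newtons: 80

```text
time: 35.92
tcp_pos: [0.5766, 0.0929, 0.1493]
orientation: [-2.564, -1.814, 0.001]
wrist_force: [-1.3, 0.6, 5.8]
finger_gap: 0.0121
grasp_force: 77.4
```

```bash
python3 wing.py
```

```text
35.925 [0.5766 0.0929 0.1493] 0.0121 77.4 [-1.3  0.6  5.8] [0.36 1.21 0.26] q6 24.0 closing -19.5
scene flange h pct [54.7 57.5 59.1 66.4] wing n=48 phi=159 hmax=111.1 rect=[18. -8. 11. 26. 72.]
top flange h pct [54.9 56.9 58.6 63.3] wing n=52 phi=155 hmax=115.5 rect=[-16.   6.  13.  31.  62.]
wrist flange h pct [56.  58.2 59.3 67.2] wing n=1630 phi=160 hmax=113.6 rect=[ 2.  1. 12. 61. 69.]
```

Gripped flat on the wing at about -21°. I'll try tightening from here.

Emit:
move_arm:
  rows:
    - [0, 0, 0, -6, 5]
    - [0, 0, 0, -12, 5]
    - [0, 0, 0, -18, 5]
    - [0, 0, 0, -24, 5]
    - [0, 0, 0, -24, 5]

```text
time: 36.7
tcp_pos: [0.5727, 0.0894, 0.1503]
orientation: [2.883, 1.241, -0.015]
wrist_force: [2.4, 1.5, 13.0]
finger_gap: 0.0119
grasp_force: 134.2
```

```bash
python3 wing.py
```

```text
36.7 [0.5727 0.0894 0.1503] 0.0119 134.2 [ 2.4  1.5 13. ] [-1.75  4.53  1.45] q6 48.0 closing -43.4
scene flange h pct [54.9 57.2 58.8 66. ] wing n=99 phi=135 hmax=113.1 rect=[ 9. -7. 12. 43. 44.]
top flange h pct [54.1 56.6 57.5 61.7] wing n=40 phi=134 hmax=114.0 rect=[-12.  14.  10.  25.  49.]
wrist flange h pct [55.5 57.8 58.7 65.4] wing n=2624 phi=136 hmax=113.5 rect=[ 2.  2. 12. 62. 45.]
```

Emit:
move_arm:
  rows:
    - [0, 1, 0, 0, 24]
    - [0, 1, 0, 0, 24]
    - [0, 1, 0, -10, 24]
    - [0, 1, 0, -20, 24]
    - [0, 1, 0, -30, 24]
    - [0, 1, 0, -40, 24]
    - [0, 1, 0, -40, 24]

```text
time: 37.72
tcp_pos: [0.5752, 0.0943, 0.1493]
orientation: [3.135, 0.19, -0.005]
wrist_force: [-4.5, -1.0, 9.2]
finger_gap: 0.0243
grasp_force: 74.4
```

```bash
python3 wing.py
```

```text
37.725 [0.5752 0.0943 0.1493] 0.0243 74.4 [-4.5 -1.   9.2] [0.6  1.49 2.61] q6 88.0 closing -83.1
scene flange h pct [54.9 56.7 58.5 63.3] wing n=176 phi=119 hmax=113.6 rect=[ 5. -6. 12. 50. 30.]
top flange h pct [54.8 56.2 58.3 62.3] wing n=48 phi=130 hmax=115.7 rect=[-9. 17. 12. 27. 28.]
wrist flange h pct [55.6 57.7 58.4 60. ] wing n=2923 phi=118 hmax=113.6 rect=[ 1.  0. 13. 60. 30.]
```

Emit:
move_arm:
  rows:
    - [0, 0, 0, -8, 24]
    - [0, 0, 0, -16, 24]
    - [0, 0, 0, -24, 24]
    - [0, 0, 0, -24, 24]

```text
time: 38.38
tcp_pos: [0.5801, 0.0938, 0.154]
orientation: [-3.106, 0.471, -0.014]
wrist_force: [-5.5, -4.9, 24.1]
finger_gap: 0.0247
grasp_force: 58.4
```

```bash
python3 wing.py
```

```text
38.375 [0.5801 0.0938 0.154 ] 0.0247 58.4 [-5.5 -4.9 24.1] [0.33 0.28 1.28] q6 112.0 closing -107.2
scene flange h pct [55.3 57.1 59.7 67.3] wing n=103 phi=101 hmax=113.8 rect=[  3. -15.  13.  37.   8.]
top flange h pct [54.5 57.9 59.1 63.3] wing n=40 phi=114 hmax=115.3 rect=[-2. 19. 11. 24.  7.]
wrist flange h pct [54.8 57.6 58.4 63.1] wing n=2896 phi=94 hmax=113.7 rect=[-0.  0. 13. 63.  7.]
```

Emit:
move_arm:
  rows:
    - [0, 0, 0, 15, 24]
    - [0, 0, 2, 25, 35]
    - [0, 0, 50, 25, 35]
    - [0, -60, 100, 25, 35]
    - [0, -110, 110, 25, 35]
    - [0, -110, 110, 25, 35]

```text
time: 39.28
tcp_pos: [0.5787, -0.0199, 0.2607]
orientation: [3.133, 0.201, 0.006]
wrist_force: [0.7, 0.3, -0.2]
finger_gap: 0.0349
grasp_force: 0.0
```

```bash
cat > snug.py <<'E'
from h import *
n=np.array([.0225,-.4220,.9063]);n/=np.linalg.norm(n); O=np.array([.5745,.137,.0963])
e=np.array([-.0535,.9986]); T=np.radians(25); xj=np.array([e[0]*np.cos(T),e[1]*np.cos(T),np.sin(T)]); yj=np.cross(n,xj)
print(read_state()["time"],read_state()["tcp_pos"])
for name in ["scene","top","scene","top"]:
    p=get_image(name); P=cloud(p); C=p["frame"].astype(int); D=P-O; a,b,h=D@xj*1000,D@yj*1000,D@n*1000
    r=np.hypot(a,b); z=p["z_map"]>0
    cv_=z&(abs(a)<26)&(abs(b)<66)&(r>26)&(h>47)&(h<60)
    q=np.c_[a[cv_],b[cv_],np.ones(cv_.sum())]; c=np.linalg.lstsq(q,h[cv_],rcond=None)[0]; hr=h-(c[0]*a+c[1]*b+c[2])
    w=z&(r<36)&(hr>40)&(hr<66); wt=hr[w]; k=np.c_[a[w],b[w]]; ev=np.linalg.svd(k-k.mean(0),full_matrices=False)[2][0]
    top=w&(hr>55)&(r<30)
    fl=z&(r<21)&(r>18.5)&(hr>-2)&(hr<12)
    hist=np.histogram(hr[fl],np.arange(-2,13,1))[0]
    qt=np.c_[a[top],b[top],np.ones(top.sum())]; ct=np.linalg.lstsq(qt,hr[top],rcond=None)[0]
    print(name,"cover",c.round(3),"wing n",w.sum(),"phi",np.degrees(np.arctan2(ev[1],ev[0]))%180,"top med/mean/95",np.median(hr[top]).round(2),hr[top].mean().round(2),np.percentile(hr[top],95).round(1),"ctr",k.mean(0).round(1),"topfit",ct.round(3),"fl",hist)
E
python3 snug.py; python3 cov.py | tail -6
```

```text
39.275 [ 0.57869773 -0.01993478  0.26065525]
scene cover [ 2.0000e-03 -1.0000e-03  5.3176e+01] wing n 285 phi 97.17813688150677 top med/mean/95 58.19 58.12 60.6 ctr [ 3.  -3.6] topfit [-1.9000e-02 -6.0000e-03  5.8126e+01] fl [ 0  0  0  2  5  9 10  8  4  2  0  0  0  0]
top cover [3.0000e-03 5.0000e-03 5.3156e+01] wing n 115 phi 99.81657906552262 top med/mean/95 57.67 58.14 62.7 ctr [0.6 3.7] topfit [-4.3000e-02 -3.0000e-03  5.8174e+01] fl [2 1 1 5 2 4 2 2 2 3 1 0 0 0]
scene cover [ 2.0000e-03 -1.0000e-03  5.3228e+01] wing n 284 phi 96.72693534675706 top med/mean/95 58.26 57.97 60.7 ctr [ 3.  -3.1] topfit [-4.5000e-02  1.3000e-02  5.8078e+01] fl [ 0  0  1  1  4  8 14  7  4  1  1  1  1  0]
top cover [ 7.0000e-03 -1.0000e-03  5.3125e+01] wing n 104 phi 99.57149828418267 top med/mean/95 58.52 58.39 62.8 ctr [0.7 5. ] topfit [-6.4000e-02  3.5000e-02  5.7944e+01] fl [0 2 2 2 2 4 4 3 2 0 0 2 0 1]
top 609 hist h [ 41  20 363 183   1   0   0   0   0   1]
  plane h= [-1.4000e-02  3.0000e-03  5.3016e+01] 394 rect ((3.2242565155029297, -0.0964508056640625), (137.65769958496094, 50.48729705810547), 87.59077453613281)
scene 1886 hist h [ 174  182 1088  364    0    2   14   10    5   47]
  plane h= [-1.2000e-02  2.0000e-03  5.3241e+01] 1219 rect ((-0.748687744140625, -0.2164764404296875), (142.16770935058594, 61.50621032714844), 87.69271850585938)
wrist 5963 hist h [   0    0 3547 2385    0    0   10    0    0   21]
  plane h= [ 2.0000e-03 -0.0000e+00  5.3815e+01] 5918 rect ((-2.016805648803711, 1.85992431640625), (141.1003875732422, 60.54280471801758), 87.75654602050781)
```

```bash
cat > fine.py <<'E'
from h import *
n=np.array([.0225,-.4220,.9063]);n/=np.linalg.norm(n); O=np.array([.5745,.137,.0963])
e=np.array([-.0535,.9986]); T=np.radians(25); xj=np.array([e[0]*np.cos(T),e[1]*np.cos(T),np.sin(T)]); yj=np.cross(n,xj)
ph=np.radians(98)
for name in ["scene","top"]:
  for i in range(3):
    p=get_image(name); P=cloud(p); h=(P-O)@n*1000; a=(P-O)@xj*1000; b=(P-O)@yj*1000
    cvm=(abs(a)<26)&(abs(b)<66)&(np.hypot(a,b)>27)&(h>47)&(h<60); c=np.median(h[cvm])
    res=[]
    for t in np.arange(-26,27,2.):
        row=[]
        for s in (-3,0,3):
            w=O+(xj*(t*np.cos(ph)-s*np.sin(ph))+yj*(t*np.sin(ph)+s*np.cos(ph))+n*(c+60))/1000
            u,v=pix(p,w); row.append(h[int(round(v)),int(round(u))]-c)
        res.append(row)
    res=np.array(res); print(name,c.round(2),"med per s",np.median(res,0).round(2),"along mid",res[:,1].round(0).astype(int))
E
python3 fine.py
```

```text
scene 53.32 med per s [ 55.66  56.05 -51.7 ] along mid [ 60  59  60  61  58  62  51 -52  51 -54  52 -53  48 -54  49 -53  51  51
  56  56  59  59  59  60  59  59  53]
scene 53.21 med per s [ 56.31  56.69 -52.19] along mid [ 62  59  61  61  58  58  50  50  51 -52  50 -54  49 -51  51 -53  51  53
  57  59  57  57  59  58  58  58  54]
scene 53.23 med per s [ 56.34  55.46 -52.08] along mid [ 58  60  60  60  58  59  49  49  50 -54  50 -53  52 -49  50 -51  55  55
  55  57  59  59  56  59  57  57  55]
top 53.31 med per s [56.56 55.7  58.32] along mid [249 248 249 250 253 249 243 243  55  49  51  51  50  52  51  51  50  53
  52  52  58  60  57  57  56  60  53]
top 52.9 med per s [56.38 55.92 58.5 ] along mid [250 252 250 251 252 251 247 247  53  52  47  47  51  51  52  52  52  49
  51  51  57  63  56  55  60  60  58]
top 53.27 med per s [57.42 55.81 56.03] along mid [251 249 246 252 253 248 244 244  56  51  51  51  50  51  52  52  47  50
  55  55  50  60  59  59  60  55  57]
```

```bash
python3 -c "
from rig import *
print(close_job())"
```

```text
the job is handed in; nothing more can be done
None
```

I handed the job in at about 40 s of the 72 s allowed: the grey guard measures fully home on the base and the wing nut is down on it, but two things could still count against it. Pushing one finger against the parts beside the junction reached about 46 N at the wrist, against the 40 N limit. I also turned the nut about 60° beyond where it stopped descending, so I infer it is snug from its height (wing top about 59 mm above the guard; 60 mm means seated).

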